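Clamp a fresh note pad square in the padding press

TASK

Lay the brass-edged pressing board flat on the block of sheets, lengthwise along the edge nearest the clamp bar and flush with it, then slide block and board together along the bed until the block is fully home against the aluminium stop. Then screw the bar down onto the board with the two black knobs, turning them alternately in small steps so that neither end ever gets more than about a quarter turn lower than the other, until the bar grips the board firmly and sits level. Leave the glue bottle and the mug where they are.

Things in the scene. Friction and masses are not known exactly. Their poses are not given: they have to be found in the camera images.
- press: Padding press fixed on the desk: pale wooden bed 18 mm thick, an aluminium stop at its end, a blue clamp bar across it on two fixed threaded studs. Origin on the desk; +x = the way the sheets are pushed (to the stop), z up, +y to the robot's side. Bed from x -270 to +80 mm, 112 mm wide up to x = -25 mm, 176 mm beyond. Studs at x = +28, y = +70 and -70 mm, tops 114.5 mm above the desk.
- press_stop (a point): Middle of the stop's face at the level of the bed's top (18 mm above the desk), 60 mm along +x from the press's origin; axes as the press. The stop is 112 mm wide and 26 mm high. The block is home when its leading edge touches this face.
- sheets_center (a point): Centre of a block of loose ruled A6 sheets on a chipboard back, lying on the bed: 148 mm (its x, along the bed) by 105 mm (y) by 20 mm high, 0.26 kg. Its +x edge is the one nearest bar and stop, at the start about 140 to 165 mm short of the stop. Too wide to grip: push it low down at the middle of its other end.
- board_center (a point): Centre of the pressing board, dark wood with brass strips on its long edges: 60 mm (its x) by 104 mm (its y) by 12 mm thick, 0.085 kg, flat on the desk at the start. On the block a long edge belongs flush with the block's +x edge: board centre 44 mm along the block's +x, midway across, 16 mm above the block's centre. It rides along on the block.
- knob_near_grip (a point): On the axis of the black fluted knob nut nearer the robot, mid height of its grip: 45 mm across, 26 mm high (13 mm above and below this point), axis upright, underside 4 mm above the bar's top. It moves up and down with its end of the bar; the fixed stud (10 mm thick) passes through it and ends up to 20 mm above its top.
- knob_far_grip (a point): The same for the knob farther from the robot, 140 mm away at the bar's other end.
- bar_mid (a point): Middle of the underside of the blue clamp bar: 30 mm deep (press x), 178 mm long (press y), 16 mm high, with a 104 mm long rubber face below; at x = +28 mm in the press's frame. Board and block pass beneath it and between the studs (130 mm clear).
- knob_near (a joint): Angle of the near knob (rad), growing clockwise seen from above. Clockwise lowers that end of the bar, 2.5 mm per rad (16 mm a turn). Starts between 0.5 and 1.0; with board and block below, the bar (sprung up against both knobs) touches at about 3.05, and 3.5 is firm. It stays where it is left; turning takes about 0.12 N m, more when clamping.
- knob_far (a joint): The same for the far knob; its start is drawn separately.
- bar_drop (a joint): How far the middle of the clamp bar has come down (m), the mean of its ends. At 0 its rubber-faced underside is 57.5 mm above the desk; it meets the board (top 50 mm above the desk when on the block) at 0.0075.
- bar_tilt (a joint): Tilt of the bar (rad), 0 = level, positive when the near end is lower: about (knob_near - knob_far) x 2.5 mm / 140 mm. 1.57 rad (a quarter turn) of difference between the knobs is 0.028.
- glue: White glue bottle with an orange cap, 46 mm across, 135 mm tall, standing to the robot's right; origin at its underside. To be left alone.
- mug: White mug, 83 x 117 x 94 mm, to the robot's right; origin at its underside. To be left alone.

How it is judged:
By the outcome, as a careful person would: the job done as asked, in the order asked, and still so for the second after the job is handed in, with the robot touching nothing.
It also fails if it takes over 72 s, if anything falls off the work surface, if the arm or the gripper's body presses on something with over 40 N, if the wrist force passes 120 N, or if a joint passes its speed limit or range.

ROBOT

A 7-joint arm with a two-finger parallel gripper is mounted at the origin on the work surface; the furniture and walls round the work are solid. World frame = base frame: x ahead of the robot, y to its left, z up, the work surface at z = 0. Lengths are in m, angles in rad, forces in N, time in s.
With the tool pointing down it reaches from about 0.4 to 0.85 m from the base axis. Payload 10.4 kg.
Tool frame: the origin (TCP) lies between the finger pads; the fingertips stand tcp_to_tips ahead of it and the grasp point (between the pads) lies 8 mm behind it (tcp_to_tips is the distance from the TCP to the fingertips, in m); z points along the fingers, y is the line along which they close (so a half turn about z gives the same grasp; the last joint's range is limited). The gripper opens to 85 mm and grips with 20 to 120 N. Pads are 22 mm wide; open, the fingers measure 114 mm over their backs; the gripper's body (76 mm by 85 mm) begins 54 mm behind the grasp point. The pads swing forward as they close: fully open they stand 13 mm farther back than shut.
Start: joints at [-1.366, 0.332, -0.065, 1.46, 0.022, 1.35, -0.088], TCP at [0.141, 0.609, 0.242] pointing down, gripper open.
Joint ranges: [-2.6, 2.6], [-0.5, 2.12], [-1.47, 1.34], [0.16, 2.42], [-1.27, 4.41], [0.06, 2.06], [-2.6, 2.6]. Speed limits (rad/s): [2.22, 2.22, 2.79, 2.79, 3.14, 3.14, 3.14].

INTERFACE

Orientations are given as a unit quaternion [x, y, z, w].
In Python, from workcell import * gives the robot as it stands.
- The arm moves only by the tool apply_moves, never from a script. Its argument "rows" is a list of rows, each an object of numbers: "x", "y", "z": the shift along the tool's x, y, z in mm; "ax", "ay", "az": the turn, a rotation vector about the tool's x, y, z in degrees; "gripper": the closure, from 0 (fully open) to 1 (shut). A call has 1 to 5 rows; each row shifts and turns the commanded pose from where the row before left it, along the tool's axes as they then stand; what a row does not reach is not made up. A row lasts 1/12 s, in which the tool goes at most 41.7 mm and 7.16 degrees, less where a joint would pass 70% of its speed; a pose out of reach is approached as far as the arm can. A call with a gripper value outside its range is refused whole. The fingers move at their own pace and stop on an object; "newtons" is the grip in N (left out, the last holds). Time passes only in rows, so rows that do not move let the fingers close. It gives the time, the measured TCP pose, the force, the opening and the grip force at its end, in the units of the state.
- get_obs(): the state, without advancing time (a new reading comes with each control period).
- camera(name): name is "scene" or "top" or "wrist"; returns a dict with "color" (480x640x3 uint8, red, green, blue), "fov_y" (degrees; the focal length in pixels is half the picture's height over the tangent of half this angle, whatever the lens; pixels are square), "cx", "cy" (the principal point, pixels), "k1" (the pictures are not rectified: a ray, as slopes to the right and down, at radius r is drawn at 1 + k1 r^2 times it, then the intrinsics apply), "rvec" (rotation vector, rad) and "tvec" (3), from world to camera coordinates, as OpenCV has them. Camera axes: x right, y down, z forward; pixel columns grow to the right and rows downward; lengths in m; the calibration is good to about 2 mm. A picture is of the moment at which its call begins. There is no depth.
- hand_in(): hands the job in; it is judged then, once.
The state is a dict: "clock": time; "joint_pos": joint angles; "joint_velocities": joint speeds; "tau": joint torques, N m; "position": TCP position; "ee_rot": TCP orientation; "ft_force": force on the tool from outside, world axes, zero at the start; "torque": the same for the moment, N m; "grip_width": opening from 0.0 (shut) to 1.0 (fully open); "grasp_force": force on a finger pad.
Only numpy, scipy, OpenCV 4.12 (cv2) and the standard library are available. Lean on these libraries where they do the work, as an engineer would, in place of code of your own. Each camera call takes 0.05 s, during which the arm holds its last target. There are 200 camera calls.

## Working session

There is one attempt and no reset: what is moved stays moved. The work goes in short steps, Python scripts to look and compute and a tool call to move; the robot and the scene stay as the last step left them, time stands still between calls to the robot, and variables do not carry over. Pictures are saved under pics/ and viewed, at most 10 in all, crops included, and the job is handed in when it is done.

Besides the shell and the picture viewer there is one more tool, called after "Call:" as name([rows], argument=value, ...), one row to a line, values as JSON. apply_moves: Moves the arm, as the interface text tells. Its arguments: {"type":"object","properties":{"rows":{"type":"array","items":{"type":"object","properties":{"x":{"type":"number"},"y":{"type":"number"},"z":{"type":"number"},"ax":{"type":"number"},"ay":{"type":"number"},"az":{"type":"number"},"gripper":{"type":"number"}}}},"newtons":{"type":"number"}},"required":["rows"]}

```bash
mkdir -p pics; ls; cat > h.py <<'E'
from workcell import *
import numpy as np, cv2
from scipy.spatial.transform import Rotation as R
def cam(name,save=None):
    c=camera(name)
    if save: cv2.imwrite('pics/'+save,c['color'][:,:,::-1])
    return c
def K(c):
    f=240/np.tan(np.radians(c['fov_y'])/2); return np.array([[f,0,c['cx']],[0,f,c['cy']],[0,0,1.]])
def rays(c,px):
    d=cv2.undistortPoints(np.array(px,float).reshape(-1,1,2),K(c),np.array([c['k1'],0,0,0.])).reshape(-1,2)
    M=cv2.Rodrigues(np.array(c['rvec'],float))[0]; t=np.array(c['tvec'],float).reshape(3)
    return -M.T@t,(np.c_[d,np.ones(len(d))])@M
def onplane(c,px,z):
    o,d=rays(c,px); return o+d*((z-o[2])/d[:,2])[:,None]
def proj(c,P):
    return cv2.projectPoints(np.array(P,float).reshape(-1,1,3),np.array(c['rvec'],float),np.array(c['tvec'],float),K(c),np.array([c['k1'],0,0,0.]))[0].reshape(-1,2)
E
python3 - <<'E'
from h import *
o=get_obs(); print(o)
try: print(tcp_to_tips)
except Exception as e: print(e)
for n in('top','scene','wrist'):
    c=cam(n,n+'0.png'); print(n,c['fov_y'],c['k1'],rays(c,[[320,240]]))
E
```

```text
pics
{'clock': 0.0, 'joint_pos': array([-1.36561151,  0.33286423, -0.06470845,  1.46098009,  0.02162691,
        1.34989031, -0.08848987]), 'joint_velocities': array([ 0.00187249, -0.0014201 , -0.00031537,  0.0009516 , -0.0005572 ,
       -0.00147639,  0.0012678 ]), 'tau': array([-1.92490515e-04, -6.25442934e+01,  4.87163581e-02, -3.91613889e+01,
        1.59994955e-02,  9.94889473e-03, -1.28832891e-07]), 'position': array([0.14106218, 0.60848978, 0.24150221]), 'ee_rot': array([ 1.13623544e-01,  9.93523612e-01, -7.21830586e-04, -3.63213516e-05]), 'ft_force': array([-0.64989349, -0.05971913, -0.9332888 ]), 'torque': array([-0.01008142,  0.01567625,  0.01034567]), 'grasp_force': 0.0, 'grip_width': 1.002546192105885}
0.011
top 50.81622104920665 -0.05544766272930278 (array([ 0.28236115, -0.02834814,  1.16131648]), array([[ 0.09858843,  0.00160231, -0.99516677]]))
scene 44.10737392204712 -0.08634070111228476 (array([-0.31385474, -0.69194565,  1.04554699]), array([[ 0.51104783,  0.49889768, -0.70019442]]))
wrist 67.31142074737448 -0.06769136282707633 (array([0.07134421, 0.62421431, 0.37383906]), array([[ 0.28619011, -0.06234104, -0.95620478]]))
```

View pics/top0.png

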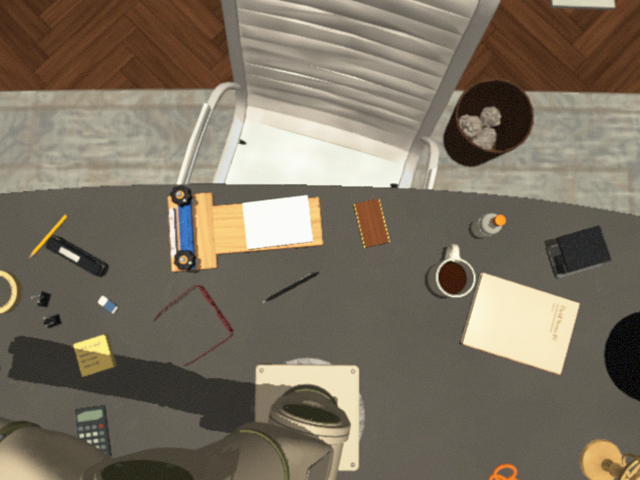

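View pics/scene0.png

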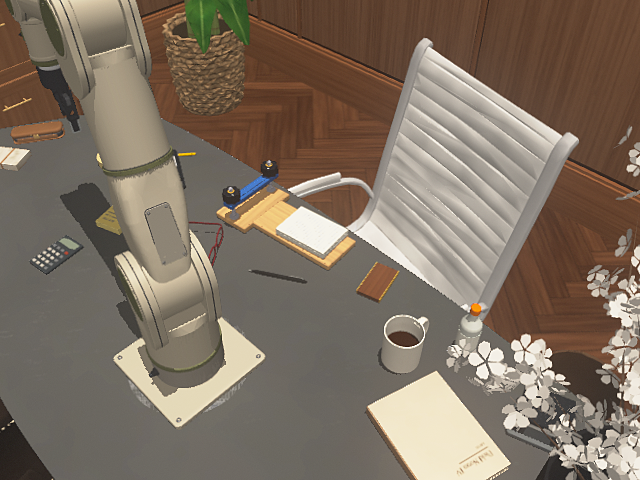

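The top view shows: knobs at about (181,195) far and (184,260) near, the white block at (278,222), the board at (371,222), the glue at (490,225) and the mug at (452,275). Press +x points image left (world +y).

```bash
python3 - <<'E'
from h import *
c=cam('top'); im=c['color']; hsv=cv2.cvtColor(im,cv2.COLOR_RGB2HSV)
def rect(mask,roi,z,name):
    m=np.zeros(mask.shape,np.uint8); x0,y0,x1,y1=roi; m[y0:y1,x0:x1]=mask[y0:y1,x0:x1]*255
    m=cv2.morphologyEx(m,cv2.MORPH_CLOSE,np.ones((3,3)))
    k=max(cv2.findContours(m,0,2)[0],key=cv2.contourArea)
    P=onplane(c,k.reshape(-1,2),z)[:,:2]
    r=cv2.minAreaRect((P*1000).astype(np.float32)); print(name,np.round(r[0],1),np.round(r[1],1),round(r[2],2),len(k)); return r
S=hsv[:,:,1].astype(int);V=hsv[:,:,2].astype(int);H=hsv[:,:,0].astype(int)
rect((S<40)&(V>180),(225,190,325,260),.038,'block')
rect((S>90),(345,190,400,255),.012,'board')
rect((H>100)&(H<125)&(S>120),(160,190,205,270),.073,'bar')
rect((S>60)&(H<30)&(V>120),(212,190,330,260),.018,'bed')
rect((V<60),(165,180,200,212),.106,'knobfar')
rect((V<60),(165,245,205,275),.106,'knobnear')
for roi in((165,180,200,212),(165,245,205,275)):
  x0,y0,x1,y1=roi
  print((V[y0:y1,x0:x1]//10))
print(proj(c,get_obs()['position']))
big=cv2.resize(im[175:285,155:400],None,fx=3.2,fy=3.2,interpolation=2);cv2.imwrite('pics/crop.png',big[:,:,::-1])
E
```

```text
block [434.8  69.9] [105.5 148. ] 7.15 56
board [ 437. -144.] [106.   64.1] 13.27 68
bar [416.6 266.6] [119.2  27.1] 5.13 25
bed [430.4  94.4] [152.6 253.4] 1.57 82
knobfar [480.8 270.3] [46.3 40. ] 63.74 34
knobnear [341.4 253.2] [49.7 41.6] 82.41 32
[[16 15 16 ... 17 16 16]
 [16 16 16 ... 17 16 17]
 [17 16 16 ... 16 16 16]
 ...
 [ 9  9 11 ... 24 24 24]
 [10  9 11 ... 24 24 24]
 [10 10 10 ... 24 24 24]]
[[10  9 10 ... 24 24 24]
 [10 10 10 ... 24 24 24]
 [10 10 10 ... 24 24 24]
 ...
 [10 10 10 ...  9  9 10]
 [10 10 10 ...  9 10 10]
 [10 10 10 ... 10 10 10]]
[[-24.00790073 363.06977301]]
```

View pics/crop.png

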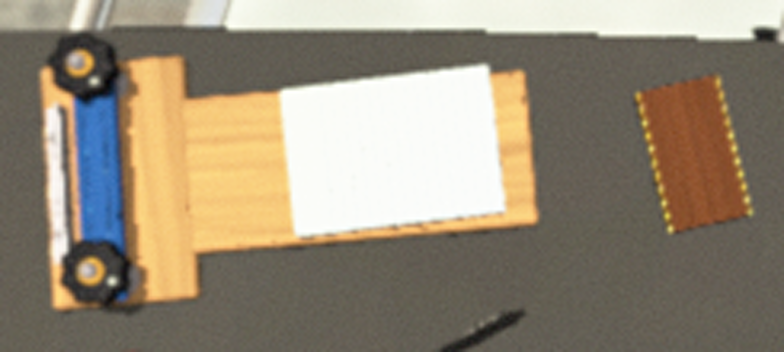

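```bash
cat >> h.py <<'E'
def yaw(o=None):
    """angle of tool y in world, deg"""
    o=o or get_obs(); y=R.from_quat(o['ee_rot']).apply([0,1,0]); return np.degrees(np.arctan2(y[1],y[0]))
def plan(p,yw,maxmm=40,maxdeg=7,start=None):
    """one total shift in present tool axes (mm) and turn about tool z (deg)"""
    o=get_obs(); q=R.from_quat(o['ee_rot'])
    d=q.inv().apply(np.array(p)-o['position'])*1000
    dyaw=-((yw-yaw(o)+90)%180-90)
    n=int(max(np.ceil(np.linalg.norm(d)/maxmm),np.ceil(abs(dyaw)/maxdeg)))
    z=q.apply([0,0,1]); print('shift',np.round(d,1),'az',round(dyaw,1),'rows',n,'tilt fix axay',np.round(np.degrees(q.inv().apply(np.cross(z,[0,0,-1]))),2)[:2])
    if n<1: return
    for i in range(n):
        r=R.from_euler('z',-dyaw*0,degrees=True)
    # per-row shift in rotating tool axes
    rows=[]
    for i in range(n):
        a=np.radians(dyaw*i/n); s=d/n
        rows.append((round(s[0]*np.cos(a)+s[1]*np.sin(a),1),round(-s[0]*np.sin(a)+s[1]*np.cos(a),1),round(s[2],1),round(dyaw/n,2)))
    print(rows)
E
sed -i '/for i in range(n):$/{N;/R.from_euler/d}' h.py
python3 -c "
from h import *
print(yaw(),get_obs()['position']); plan([.437,-.144,.22],103.3,maxmm=36)"
```

```text
76.94760540111847 [0.14108324 0.60867821 0.24184169]
shift [-458.3 -666.4   22.4] az -26.4 rows 23 tilt fix axay [-0.04  0.  ]
[(np.float64(-19.9), np.float64(-29.0), np.float64(1.0), np.float64(-1.15)), (np.float64(-19.3), np.float64(-29.4), np.float64(1.0), np.float64(-1.15)), (np.float64(-18.7), np.float64(-29.7), np.float64(1.0), np.float64(-1.15)), (np.float64(-18.2), np.float64(-30.1), np.float64(1.0), np.float64(-1.15)), (np.float64(-17.5), np.float64(-30.5), np.float64(1.0), np.float64(-1.15)), (np.float64(-16.9), np.float64(-30.8), np.float64(1.0), np.float64(-1.15)), (np.float64(-16.3), np.float64(-31.1), np.float64(1.0), np.float64(-1.15)), (np.float64(-15.7), np.float64(-31.5), np.float64(1.0), np.float64(-1.15)), (np.float64(-15.1), np.float64(-31.8), np.float64(1.0), np.float64(-1.15)), (np.float64(-14.4), np.float64(-32.1), np.float64(1.0), np.float64(-1.15)), (np.float64(-13.8), np.float64(-32.4), np.float64(1.0), np.float64(-1.15)), (np.float64(-13.1), np.float64(-32.6), np.float64(1.0), np.float64(-1.15)), (np.float64(-12.5), np.float64(-32.9), np.float64(1.0), np.float64(-1.15)), (np.float64(-11.8), np.float64(-33.1), np.float64(1.0), np.float64(-1.15)), (np.float64(-11.1), np.float64(-33.4), np.float64(1.0), np.float64(-1.15)), (np.float64(-10.5), np.float64(-33.6), np.float64(1.0), np.float64(-1.15)), (np.float64(-9.8), np.float64(-33.8), np.float64(1.0), np.float64(-1.15)), (np.float64(-9.1), np.float64(-34.0), np.float64(1.0), np.float64(-1.15)), (np.float64(-8.4), np.float64(-34.1), np.float64(1.0), np.float64(-1.15)), (np.float64(-7.8), np.float64(-34.3), np.float64(1.0), np.float64(-1.15)), (np.float64(-7.1), np.float64(-34.4), np.float64(1.0), np.float64(-1.15)), (np.float64(-6.4), np.float64(-34.6), np.float64(1.0), np.float64(-1.15)), (np.float64(-5.7), np.float64(-34.7), np.float64(1.0), np.float64(-1.15))]
```

Call:
apply_moves([
  {"x": -28,"y": -22},
  {"x": -28,"y": -22},
  {"x": -28,"y": -22},
  {"x": -28,"y": -22},
  {"x": -28,"y": -22},
])

```text
invalid input at $.rows[0]: expected keys x, y, z, ax, ay, az, gripper
```

Call:
apply_moves([
  {"x": -28,"y": -22},
  {"x": -28,"y": -22},
  {"x": -28,"y": -22},
  {"x": -28,"y": -22},
  {"x": -28,"y": -22},
])

```text
invalid input at $.rows[0]: expected keys x, y, z, ax, ay, az, gripper
```

Call:
apply_moves([
  {"x": -15,"y": -37},
  {"x": -15,"y": -37},
  {"x": -15,"y": -37},
  {"x": -15,"y": -37},
  {"x": -15,"y": -37},
])

```text
invalid input at $.rows[0]: expected keys x, y, z, ax, ay, az, gripper
```

Call:
apply_moves([
  {"x": -15,"y": -37},
  {"x": -15,"y": -37},
  {"x": -15,"y": -37},
  {"x": -15,"y": -37},
  {"x": -15,"y": -37},
])

```text
invalid input at $.rows[0]: expected keys x, y, z, ax, ay, az, gripper
```

Call:
apply_moves([
  {"x": -15,"y": -37},
  {"x": -13,"y": -38,"az": -6.5},
  {"az": -6.5,"z": 10},
  {"az": -6.5,"z": 12},
  {"az": -6.5},
])

```text
invalid input at $.rows[0]: expected keys x, y, z, ax, ay, az, gripper
```

All keys are needed.

Call:
apply_moves([
  {"x": -28,"y": -22,"z": 0,"ax": 0,"ay": 0,"az": 0,"gripper": 0},
  {"x": -28,"y": -22,"z": 0,"ax": 0,"ay": 0,"az": 0,"gripper": 0},
  {"x": -28,"y": -22,"z": 0,"ax": 0,"ay": 0,"az": 0,"gripper": 0},
  {"x": -28,"y": -22,"z": 0,"ax": 0,"ay": 0,"az": 0,"gripper": 0},
  {"x": -28,"y": -22,"z": 0,"ax": 0,"ay": 0,"az": 0,"gripper": 0},
])

```text
clock: 0.62
position: [0.2534, 0.4686, 0.2422]
ee_rot: [0.114, 0.994, -0.0, -0.0]
ft_force: [1.4, 1.2, -0.1]
grip_width: 0.997
grasp_force: 0.0
```

Call:
apply_moves([
  {"x": -28,"y": -22,"z": 0,"ax": 0,"ay": 0,"az": 0,"gripper": 0},
  {"x": -28,"y": -22,"z": 0,"ax": 0,"ay": 0,"az": 0,"gripper": 0},
  {"x": -28,"y": -22,"z": 0,"ax": 0,"ay": 0,"az": 0,"gripper": 0},
  {"x": -28,"y": -22,"z": 0,"ax": 0,"ay": 0,"az": 0,"gripper": 0},
  {"x": -28,"y": -22,"z": 0,"ax": 0,"ay": 0,"az": 0,"gripper": 0},
])

```text
clock: 1.03
position: [0.365, 0.3297, 0.2424]
ee_rot: [0.114, 0.994, 0.0, 0.0]
ft_force: [0.4, 1.3, 0.3]
grip_width: 0.999
grasp_force: 0.0
```

Call:
apply_moves([
  {"x": -15,"y": -37,"z": 0,"ax": 0,"ay": 0,"az": 0,"gripper": 0},
  {"x": -15,"y": -37,"z": 0,"ax": 0,"ay": 0,"az": 0,"gripper": 0},
  {"x": -15,"y": -37,"z": 0,"ax": 0,"ay": 0,"az": 0,"gripper": 0},
  {"x": -15,"y": -37,"z": 0,"ax": 0,"ay": 0,"az": 0,"gripper": 0},
  {"x": -15,"y": -37,"z": 0,"ax": 0,"ay": 0,"az": 0,"gripper": 0},
])

```text
clock: 1.45
position: [0.3953, 0.1322, 0.2423]
ee_rot: [0.114, 0.994, 0.0, -0.0]
ft_force: [1.0, 0.7, 0.5]
grip_width: 1.001
grasp_force: 0.0
```

Call:
apply_moves([
  {"x": -15,"y": -37,"z": 0,"ax": 0,"ay": 0,"az": 0,"gripper": 0},
  {"x": -15,"y": -37,"z": 0,"ax": 0,"ay": 0,"az": 0,"gripper": 0},
  {"x": -15,"y": -37,"z": 0,"ax": 0,"ay": 0,"az": 0,"gripper": 0},
  {"x": -15,"y": -37,"z": 0,"ax": 0,"ay": 0,"az": 0,"gripper": 0},
  {"x": -15,"y": -37,"z": 0,"ax": 0,"ay": 0,"az": 0,"gripper": 0},
])

```text
clock: 1.87
position: [0.4265, -0.065, 0.2424]
ee_rot: [0.114, 0.994, 0.0, 0.0]
ft_force: [1.8, 0.2, -0.9]
grip_width: 0.994
grasp_force: 0.0
```

Call:
apply_moves([
  {"x": -15,"y": -37,"z": 0,"ax": 0,"ay": 0,"az": 0,"gripper": 0},
  {"x": -13,"y": -38,"z": 0,"ax": 0,"ay": 0,"az": -6.5,"gripper": 0},
  {"x": 0,"y": 0,"z": 10,"ax": 0,"ay": 0,"az": -6.5,"gripper": 0},
  {"x": 0,"y": 0,"z": 12,"ax": 0,"ay": 0,"az": -6.5,"gripper": 0},
  {"x": 0,"y": 0,"z": 0,"ax": 0,"ay": 0,"az": -6.5,"gripper": 0},
])

```text
clock: 2.28
position: [0.4356, -0.1359, 0.2184]
ee_rot: [-0.105, 0.994, 0.0, -0.001]
ft_force: [-0.2, 0.5, 0.3]
grip_width: 0.998
grasp_force: 0.0
```

```bash
cat >> h.py <<'E'
def rect(c,mask,z,roi=(0,0,640,480),name=''):
    m=np.zeros(mask.shape,np.uint8); x0,y0,x1,y1=roi; m[y0:y1,x0:x1]=mask[y0:y1,x0:x1]*255
    m=cv2.morphologyEx(m,cv2.MORPH_CLOSE,np.ones((5,5)))
    k=max(cv2.findContours(m,0,1)[0],key=cv2.contourArea)
    k=cv2.convexHull(k)
    P=onplane(c,k.reshape(-1,2),z)[:,:2]
    r=cv2.minAreaRect((P*1000).astype(np.float32)); print(name,np.round(r[0],1),np.round(r[1],1),round(r[2],2),cv2.boundingRect(k)); return r
def hsv(c):
    return [a.astype(int) for a in cv2.split(cv2.cvtColor(c['color'],cv2.COLOR_RGB2HSV))]
E
python3 - <<'E'
from h import *
c=cam('wrist','w1.png'); H,S,V=hsv(c)
rect(c,(S>90)&((H<30)|(H>170)),.012,name='board'); print(yaw(),get_obs()['position'])
E
```

```text
board [ 608.7 -370.8] [133.2 253.3] 32.68 (0, 240, 165, 133)
102.61302985652648 [ 0.43595767 -0.13571641  0.21922485]
```

View pics/w1.png

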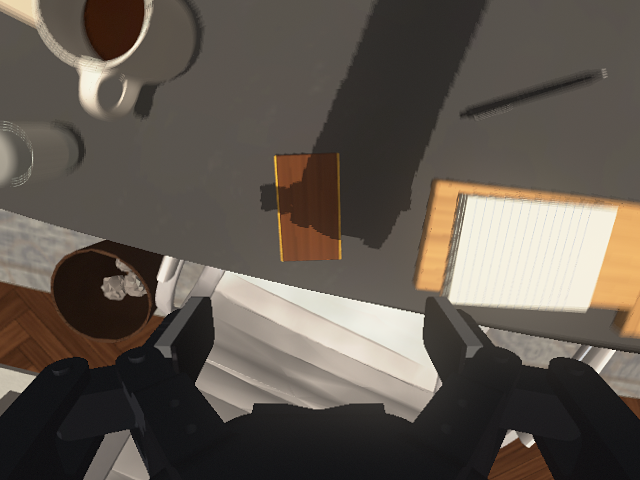

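The wrist view shows the board at about (308,207), and the block on the bed at (445–615, 195–310), ruled side up. I'll measure both.

```bash
python3 - <<'E'
from h import *
c=cam('wrist'); H,S,V=hsv(c)
r=rect(c,(S>90)&((H<30)|(H>170)),.010,(262,145,350,270),name='board')
rect(c,(S<45)&(V>170),.038,(440,185,630,318),name='block')
rect(c,(S>70)&(H<30)&(V>120),.018,(410,170,640,330),name='bed')
plan([.437,-.144,.05],103.3,maxmm=36)
E
```

```text
board [ 438.2 -145.8] [105.3  61.4] 13.23 (275, 152, 66, 108)
block [435.8  66.5] [105.8 152.9] 7.19 (441, 199, 174, 116)
bed [438.3 105.1] [129.7 271. ] 4.84 (413, 183, 227, 147)
shift [  0.9  -8.5 169.8] az -1.3 rows 5 tilt fix axay [ 0.04 -0.06]
[(np.float64(0.2), np.float64(-1.7), np.float64(34.0), np.float64(-0.27)), (np.float64(0.2), np.float64(-1.7), np.float64(34.0), np.float64(-0.27)), (np.float64(0.2), np.float64(-1.7), np.float64(34.0), np.float64(-0.27)), (np.float64(0.2), np.float64(-1.7), np.float64(34.0), np.float64(-0.27)), (np.float64(0.2), np.float64(-1.7), np.float64(34.0), np.float64(-0.27))]
```

Call:
apply_moves([
  {"x": 0,"y": -5,"z": 40,"ax": 0,"ay": 0,"az": -0.6,"gripper": 0},
  {"x": 0,"y": -5,"z": 40,"ax": 0,"ay": 0,"az": 0,"gripper": 0},
  {"x": 0,"y": 0,"z": 40,"ax": 0,"ay": 0,"az": 0,"gripper": 0},
  {"x": 0,"y": 0,"z": 40,"ax": 0,"ay": 0,"az": 0,"gripper": 0.1},
  {"x": 0,"y": 0,"z": 37,"ax": 0,"ay": 0,"az": 0,"gripper": 0.15},
], newtons=30)

```text
clock: 2.8
position: [0.4388, -0.1451, 0.0215]
ee_rot: [-0.106, 0.994, 0.0, 0.0]
ft_force: [0.9, 1.7, -0.1]
grip_width: 0.85
grasp_force: 0.0
```

Call:
apply_moves([
  {"x": 0,"y": 0,"z": 4,"ax": 0,"ay": 0,"az": 0,"gripper": 0.15},
  {"x": 0,"y": 0,"z": 4,"ax": 0,"ay": 0,"az": 0,"gripper": 0.15},
  {"x": 0,"y": 0,"z": 0,"ax": 0,"ay": 0,"az": 0,"gripper": 0.15},
])

```text
clock: 3.05
position: [0.4396, -0.1454, 0.0163]
ee_rot: [-0.108, 0.994, 0.0, 0.0]
ft_force: [0.6, -0.1, 0.2]
grip_width: 0.847
grasp_force: 0.0
```

Call:
apply_moves([
  {"x": 0,"y": 0,"z": 4,"ax": 0,"ay": 0,"az": 0,"gripper": 0.15},
  {"x": 0,"y": 0,"z": 2,"ax": 0,"ay": 0,"az": 0,"gripper": 0.15},
  {"x": 0,"y": 0,"z": 0,"ax": 0,"ay": 0,"az": 0,"gripper": 0.15},
])

```text
clock: 3.3
position: [0.4398, -0.1449, 0.0103]
ee_rot: [-0.108, 0.994, 0.001, 0.001]
ft_force: [0.1, 0.5, -0.8]
grip_width: 0.853
grasp_force: 0.0
```

Close and see.

Call:
apply_moves([
  {"x": 0,"y": 0,"z": 0,"ax": 0,"ay": 0,"az": 0,"gripper": 0.3},
  {"x": 0,"y": 0,"z": 0,"ax": 0,"ay": 0,"az": 0,"gripper": 0.4},
  {"x": 0,"y": 0,"z": 0,"ax": 0,"ay": 0,"az": 0,"gripper": 0.4},
  {"x": 0,"y": 0,"z": 0,"ax": 0,"ay": 0,"az": 0,"gripper": 0.4},
], newtons=30)

```text
clock: 3.63
position: [0.4394, -0.145, 0.0101]
ee_rot: [-0.109, 0.994, 0.001, 0.001]
ft_force: [-2.5, 0.6, 9.4]
grip_width: 0.691
grasp_force: 30.5
```

```bash
python3 - <<'E'
from h import *
c=cam('wrist','w2.png'); o=get_obs(); print(o['position'],o['ft_force'],o['grip_width'],yaw())
E
```

```text
[ 0.43944751 -0.14504055  0.0101336 ] [-1.98951041  1.61037533  9.74798676] 0.6930420489667082 102.46229647308104
```

View pics/w2.png

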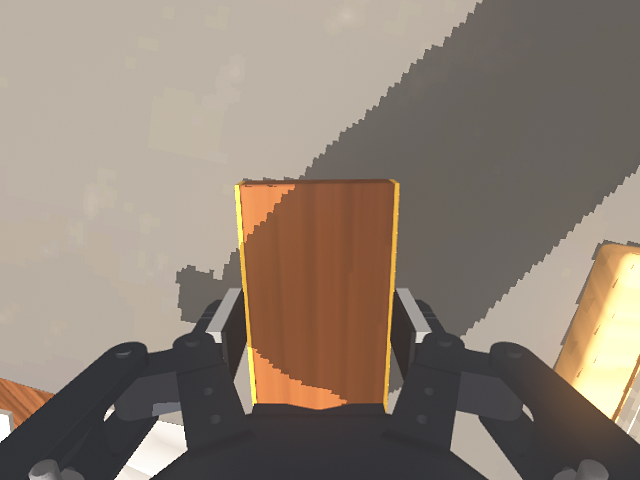

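The board is between the pads with its fingertips touching the desk. I'll regrip 3 mm higher and lift.

Call:
apply_moves([
  {"x": 0,"y": 0,"z": 0,"ax": 0,"ay": 0,"az": 0,"gripper": 0.25},
  {"x": 0,"y": 0,"z": -3,"ax": 0,"ay": 0,"az": 0,"gripper": 0.25},
  {"x": 0,"y": 0,"z": -1,"ax": 0,"ay": 0,"az": 0,"gripper": 0.4},
  {"x": 0,"y": 0,"z": 0,"ax": 0,"ay": 0,"az": 0,"gripper": 0.4},
  {"x": 0,"y": 0,"z": 0,"ax": 0,"ay": 0,"az": 0,"gripper": 0.4},
], newtons=30)

```text
clock: 4.1
position: [0.439, -0.1452, 0.0135]
ee_rot: [-0.108, 0.994, 0.0, 0.0]
ft_force: [-1.3, -0.2, 6.5]
grip_width: 0.686
grasp_force: 33.1
```

```bash
python3 - <<'E'
from h import *
o=get_obs(); print(o['position'],o['ft_force'],o['grip_width'],o['grasp_force'],yaw(),R.from_quat(o['ee_rot']).apply([0,0,1]))
E
```

```text
[ 0.43895757 -0.14521418  0.01349125] [-1.31572538 -0.16104643  6.52525906] 0.6860447967521192 33.05632710456848 102.44782037798448 [ 3.10488357e-04  6.08972612e-04 -9.99999766e-01]
```

Call:
apply_moves([
  {"x": 0,"y": 0,"z": -20,"ax": 0,"ay": 0,"az": 0,"gripper": 0.4},
  {"x": 0,"y": 0,"z": -40,"ax": 0,"ay": 0,"az": 0,"gripper": 0.4},
  {"x": 0,"y": 18,"z": -36,"ax": 0,"ay": 0,"az": 2.6,"gripper": 0.4},
  {"x": 0,"y": 38,"z": -15,"ax": 0,"ay": 0,"az": 2.6,"gripper": 0.4},
  {"x": 0,"y": 38,"z": -15,"ax": 0,"ay": 0,"az": 0,"gripper": 0.4},
])

```text
clock: 4.52
position: [0.4241, -0.0564, 0.1392]
ee_rot: [-0.062, 0.998, 0.0, 0.001]
ft_force: [0.4, 2.3, -1.8]
grip_width: 0.688
grasp_force: 33.3
```

Call:
apply_moves([
  {"x": 0,"y": 20,"z": 0,"ax": 0,"ay": 0,"az": 0,"gripper": 0.4},
  {"x": 0,"y": 0,"z": 0,"ax": 0,"ay": 0,"az": 0,"gripper": 0.4},
])

```text
clock: 4.68
position: [0.4214, -0.0314, 0.1385]
ee_rot: [-0.068, 0.998, 0.002, 0.001]
ft_force: [-0.9, 0.0, -2.1]
grip_width: 0.687
grasp_force: 33.3
```

```bash
python3 - <<'E'
from h import *
c=cam('wrist','w3.png'); o=get_obs(); print(o['position'],o['ft_force'],o['grip_width'],o['grasp_force'],yaw())
H,S,V=hsv(c)
t=cam('top'); h,s,v=hsv(t)
rect(t,(s<40)&(v>180),.038,(225,190,325,260),name='block top')
E
```

```text
[ 0.42138425 -0.03379445  0.13808995] [-0.26521629 -0.44020676 -0.94217213] 0.6868000391354747 33.282294273376465 97.7572282812728
block top [432.   91.6] [105.2 104. ] 7.14 (243, 198, 48, 51)
```

View pics/w3.png

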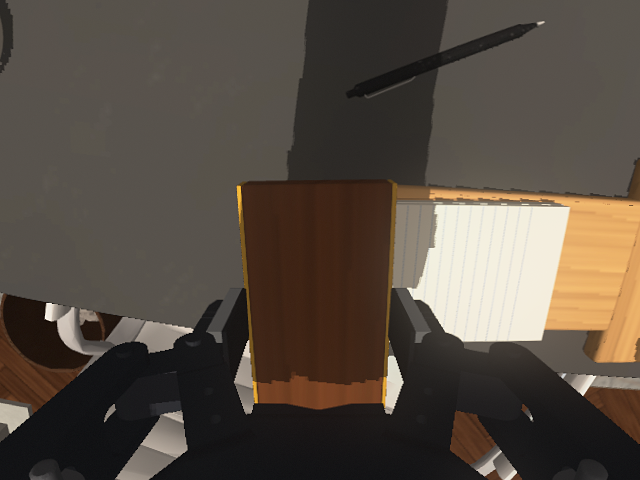

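The board is held level between the pads (near corners (240,184) and (396,183)). The block's +x edge runs from (568,207) to (545,340). Now I compute positions.

```bash
python3 - <<'E'
from h import *
c=cam('wrist'); o=get_obs(); p=o['position']
A=onplane(c,[[568,207],[545,340]],.038)*1000; print(A, np.linalg.norm(A[0]-A[1]))
u=A[1]-A[0]; ang=np.degrees(np.arctan2(u[1],u[0])); print('block edge ang',ang)
n=np.array([-np.sin(np.radians(ang)),np.cos(np.radians(ang)),0])
mid=A.mean(0); print('target board centre',mid-30*n,'block centre',mid-74*n)
B=onplane(c,[[240,185],[396,183]],p[2]-.0135+.012)*1000; b=B.mean(0); y=R.from_quat(o['ee_rot']).apply([0,1,0]); x=R.from_quat(o['ee_rot']).apply([1,0,0])
print('board near edge',B,'centre',b-52*x,'tcp',p*1000,'off in tool',np.dot(b-52*x-p*1000,x),np.dot(b-52*x-p*1000,y))
t=mid-30*n; plan([t[0]/1000,t[1]/1000,.07],ang+90)
E
```

```text
[[375.26903215 129.02414173  38.        ]
 [477.2228701  145.99677959  38.        ]] 103.3569325609757
block edge ang 9.451567367156922
target board centre [431.17236606 107.9177177   38.        ] block centre [438.39777462  64.51502803  38.        ]
board near edge [[373.59147996 -72.0979663  136.15165799]
 [365.17487983 -14.50373358 136.15165799]] centre [420.93721599 -36.50525227 136.11680369] tcp [421.33225448 -36.41080498 137.65165799] off in tool 0.4029645761663112 -0.04324796439173532
shift [-28.7 141.8  67.7] az -1.9 rows 4 tilt fix axay [ 0.05 -0.04]
[(np.float64(-7.2), np.float64(35.4), np.float64(16.9), np.float64(-0.49)), (np.float64(-7.5), np.float64(35.4), np.float64(16.9), np.float64(-0.49)), (np.float64(-7.8), np.float64(35.3), np.float64(16.9), np.float64(-0.49)), (np.float64(-8.1), np.float64(35.2), np.float64(16.9), np.float64(-0.49))]
```

Call:
apply_moves([
  {"x": -7,"y": 36.5,"z": 0,"ax": 0,"ay": 0,"az": 0.3,"gripper": 0.4},
  {"x": -7,"y": 36.5,"z": 10,"ax": 0,"ay": 0,"az": 0.3,"gripper": 0.4},
  {"x": -7,"y": 36.5,"z": 25,"ax": 0,"ay": 0,"az": 0,"gripper": 0.4},
  {"x": -7,"y": 36.5,"z": 30,"ax": 0,"ay": 0,"az": 0,"gripper": 0.4},
  {"x": 0,"y": 0,"z": 0,"ax": 0,"ay": 0,"az": 0,"gripper": 0.4},
])

```text
clock: 5.25
position: [0.4286, 0.1086, 0.0741]
ee_rot: [-0.063, 0.998, -0.001, -0.003]
ft_force: [-0.9, -0.2, -1.1]
grip_width: 0.688
grasp_force: 33.3
```

Call:
apply_moves([
  {"x": 0,"y": 0,"z": 0,"ax": 0,"ay": 0,"az": 0,"gripper": 0.4},
  {"x": 0,"y": 0,"z": 0,"ax": 0,"ay": 0,"az": 0,"gripper": 0.4},
])

```text
clock: 5.42
position: [0.4309, 0.1033, 0.0783]
ee_rot: [-0.059, 0.998, -0.0, -0.001]
ft_force: [-0.1, -0.0, -0.3]
grip_width: 0.689
grasp_force: 33.3
```

```bash
python3 - <<'E'
from h import *
o=get_obs(); print(o['position'],o['ft_force'],yaw()); c=cam('wrist','w4.png'); np.save('w4c.npy',c,allow_pickle=True)
E
```

```text
[0.43093716 0.10327904 0.07825205] [-0.06314748 -0.02970001 -0.34738892] 96.78830152580855
```

View pics/w4.png

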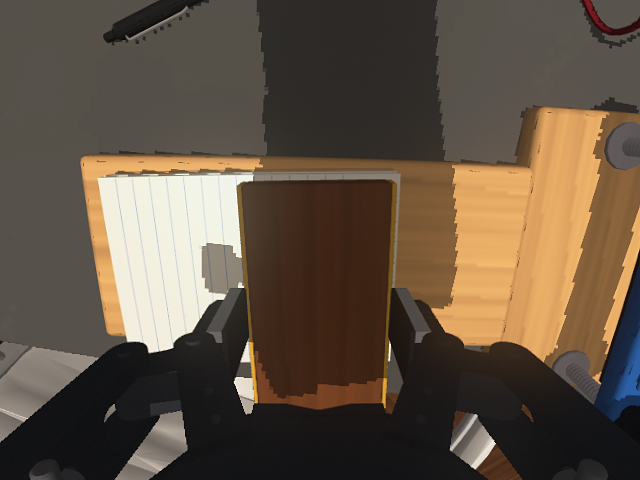

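The block's near +x corner is at (399,173), near −x corner at (99,178). The board's near corners are at (238,184) and (395,182).

```bash
python3 - <<'E'
from h import *
c=np.load('w4c.npy',allow_pickle=True).item(); p=[0.43093716,0.10327904,0.07825205]
A=onplane(c,[[99,178],[399,173]],.038)*1000
B=onplane(c,[[238,184],[395,182]],p[2]-.0015)*1000
for X in(A,B):
    u=X[1]-X[0]; print(X,np.linalg.norm(u),np.degrees(np.arctan2(u[1],u[0])))
# target corner
a=np.radians(97.2); n=np.array([np.cos(a),np.sin(a),0]); l=np.array([n[1],-n[0],0])  # l: away from robot
blk=A[1]; want=blk+0.5*l-30*n+52*l
b=B.mean(0); q=np.radians(96.8); have=b+52*np.array([np.sin(q),-np.cos(q),0])
print('want centre',want,'have',have,'delta along n,l',(want-have)@n,(want-have)@l)
print('block centre',blk-74*n+52.5*l)
E
```

```text
[[393.41389241 -10.17016524  38.        ]
 [374.51752213 134.51406404  38.        ]] 145.91298438856026 97.44095316237653
[[382.34489137  66.54788567  76.75205   ]
 [374.71769408 124.53761543  76.75205   ]] 58.48916905214837 97.49291451827789
want centre [430.36354096 111.33061776  38.        ] have [430.16549915 101.6997569   76.75205   ] delta along n,l 9.530097428486002 1.4035471278366194
block centre [435.87820324  67.67757091  38.        ]
```

Call:
apply_moves([
  {"x": -1,"y": 9.5,"z": 4,"ax": 0,"ay": 0,"az": -0.5,"gripper": 0.4},
  {"x": 0,"y": 0,"z": 8,"ax": 0,"ay": 0,"az": 0,"gripper": 0.4},
  {"x": 0,"y": 0,"z": 8,"ax": 0,"ay": 0,"az": 0,"gripper": 0.4},
  {"x": 0,"y": 0,"z": 0,"ax": 0,"ay": 0,"az": 0,"gripper": 0.4},
  {"x": 0,"y": 0,"z": 0,"ax": 0,"ay": 0,"az": 0,"gripper": 0.4},
])

```text
clock: 5.88
position: [0.4301, 0.114, 0.058]
ee_rot: [-0.064, 0.998, 0.0, -0.001]
ft_force: [0.4, 0.2, -0.5]
grip_width: 0.688
grasp_force: 33.3
```

```bash
python3 - <<'E'
from h import *
o=get_obs(); print(o['position'],o['ft_force'],yaw(),R.from_quat(o['ee_rot']).apply([0,0,1])); plan([.4308,.1129,.0515],97.3)
E
```

```text
[0.43008049 0.1140335  0.05799615] [ 0.38932628  0.24170841 -0.52879932] 97.36885573651352 [-1.51059490e-03 -6.06508136e-05 -9.99998857e-01]
shift [-0.6 -1.2  6.5] az 0.1 rows 1 tilt fix axay [ 0.01 -0.09]
[(np.float64(-0.6), np.float64(-1.2), np.float64(6.5), np.float64(0.07))]
```

Call:
apply_moves([
  {"x": -0.6,"y": -1,"z": 3,"ax": 0,"ay": 0,"az": 0,"gripper": 0.4},
  {"x": 0,"y": 0,"z": 3,"ax": 0,"ay": 0,"az": 0,"gripper": 0.4},
  {"x": 0,"y": 0,"z": 1,"ax": 0,"ay": 0,"az": 0,"gripper": 0.4},
  {"x": 0,"y": 0,"z": 0,"ax": 0,"ay": 0,"az": 0,"gripper": 0.4},
  {"x": 0,"y": 0,"z": 0,"ax": 0,"ay": 0,"az": 0,"gripper": 0.4},
])

```text
clock: 6.3
position: [0.4313, 0.1136, 0.0516]
ee_rot: [-0.064, 0.998, 0.0, -0.0]
ft_force: [-0.3, -0.1, 0.2]
grip_width: 0.688
grasp_force: 33.5
```

```bash
python3 - <<'E'
from h import *
o=get_obs(); print(o['position'],o['ft_force'],yaw())
c=cam('wrist'); im=c['color'][150:310,340:440]; cv2.imwrite('pics/w5.png',cv2.resize(im,None,fx=3.5,fy=3.5)[:,:,::-1])
E
```

```text
[0.43130921 0.11356991 0.05159314] [-0.29958755 -0.12014929  0.2133914 ] 97.39242698634673
```

View pics/w5.png

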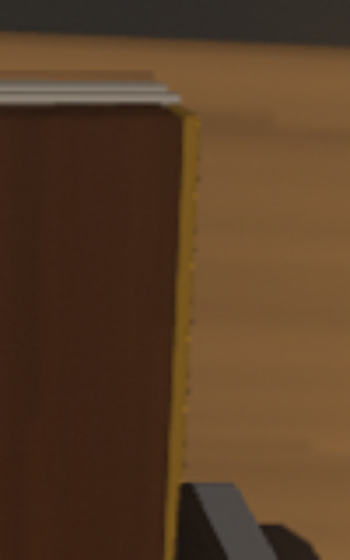

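The crop shows the block's near +x corner at about (391,178) and the board's top corner at about (396,184). I'll compare them in the world.

```bash
python3 - <<'E'
from h import *
c=cam('wrist'); o=get_obs();print(o['position'],o['ft_force'])
A=onplane(c,[[391.4,178.6]],.038)*1000;B=onplane(c,[[396.5,183.5]],.0502)*1000
a=np.radians(97.3); n=np.array([np.cos(a),np.sin(a),0]); l=np.array([n[1],-n[0],0])
print(A,B,'board past edge',(B-A)@n,'board inset',(B-A)@l)
E
```

```text
[0.43128966 0.11362456 0.05156968] [ 0.87978559 -0.84983341  0.24473324]
[[375.02282147 135.33619624  38.        ]] [[375.33393683 134.88879904  50.2       ]] board past edge [-0.48330255] board inset [0.25174525]
```

Call:
apply_moves([
  {"x": 0,"y": 0.4,"z": 1,"ax": 0,"ay": 0,"az": 0,"gripper": 0.4},
  {"x": 0,"y": 0,"z": 0,"ax": 0,"ay": 0,"az": 0,"gripper": 0.4},
  {"x": 0,"y": 0,"z": 0,"ax": 0,"ay": 0,"az": 0,"gripper": 0.22},
  {"x": 0,"y": 0,"z": 0,"ax": 0,"ay": 0,"az": 0,"gripper": 0.18},
  {"x": 0,"y": 0,"z": -10,"ax": 0,"ay": 0,"az": 0,"gripper": 0.18},
])

```text
clock: 6.82
position: [0.4302, 0.1138, 0.0596]
ee_rot: [-0.065, 0.998, -0.0, -0.001]
ft_force: [-0.2, -0.1, -0.6]
grip_width: 0.821
grasp_force: 0.0
```

Call:
apply_moves([
  {"x": 0,"y": 0,"z": -30,"ax": 0,"ay": 0,"az": 0,"gripper": 0.2},
  {"x": 0,"y": -35,"z": -20,"ax": 0,"ay": 0,"az": 0,"gripper": 1},
  {"x": 0,"y": -38,"z": 0,"ax": 0,"ay": 0,"az": 0,"gripper": 1},
  {"x": 0,"y": -38,"z": 0,"ax": 0,"ay": 0,"az": 0,"gripper": 1},
  {"x": 0,"y": -20,"z": 0,"ax": 0,"ay": 0,"az": 0,"gripper": 1},
])

```text
clock: 7.23
position: [0.4485, -0.0197, 0.1117]
ee_rot: [-0.063, 0.998, 0.001, 0.001]
ft_force: [0.1, -0.4, 0.1]
grip_width: 0.235
grasp_force: 0.0
```

```bash
python3 - <<'E'
from h import *
c=cam('wrist'); o=get_obs();print(o['position'],o['ft_force'],o['grip_width'],yaw()); H,S,V=hsv(c)
cv2.imwrite('pics/w6.png',c['color'][:,:,::-1])
E
```

```text
[ 0.44862235 -0.02206832  0.1115619 ] [ 0.59823327 -3.67641635  0.03678301] 0.14369915806605957 97.05410586026926
```

View pics/w6.png

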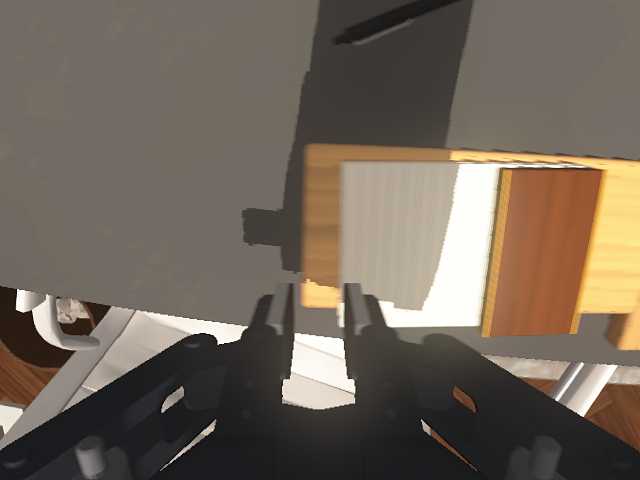

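The board lies flush at the block's +x edge (495–603, 168–335), untouched by the fingers. Next: the press axis and the start pose for the push.

```bash
python3 - <<'E'
from h import *
c=np.load('w4c.npy',allow_pickle=True).item()
E=onplane(c,[[84,157],[530,166]],.018)*1000; u=E[1]-E[0]; print('bed near edge',E,np.degrees(np.arctan2(u[1],u[0])))
a=np.arctan2(u[1],u[0]); n=np.array([np.cos(a),np.sin(a),0]); l=np.array([n[1],-n[0],0])
b=np.array([435.5,69,38]); print('block centre offset from near bed edge (56=mid)',(b-E[0])@l,'along from bed start (x=-270)',(b-E[0])@n)
x=np.array([444.8,-4.4])-36*n[:2]; print(x); plan([x[0]/1000,x[1]/1000,.07],np.degrees(a))
t=cam('top'); cv2.imwrite('pics/t2.png',cv2.resize(t['color'][180:280,160:340],None,fx=4,fy=4)[:,:,::-1])
E
```

```text
bed near edge [[386.70571534 -30.3429628   18.        ]
 [363.32168998 209.6225225   18.        ]] 95.56575469370634
block centre offset from near bed edge (56=mid) 58.19932570191743 along from bed start (x=-270) 94.14215294856254
[448.2915695  -40.23027969]
shift [  2.6 -18.   41.6] az 1.5 rows 2 tilt fix axay [0.01 0.08]
[(np.float64(1.3), np.float64(-9.0), np.float64(20.8), np.float64(0.74)), (np.float64(1.2), np.float64(-9.0), np.float64(20.8), np.float64(0.74))]
```

Call:
apply_moves([
  {"x": 1.5,"y": -9,"z": 20,"ax": 0,"ay": 0,"az": 0.9,"gripper": 1},
  {"x": 1,"y": -9,"z": 20,"ax": 0,"ay": 0,"az": 0.9,"gripper": 1},
  {"x": 0,"y": 0,"z": 20,"ax": 0,"ay": 0,"az": 0,"gripper": 1},
  {"x": 0,"y": 0,"z": 16,"ax": 0,"ay": 0,"az": 0,"gripper": 1},
  {"x": 0,"y": 0,"z": 0,"ax": 0,"ay": 0,"az": 0,"gripper": 1},
])

```text
clock: 7.75
position: [0.446, -0.0335, 0.0324]
ee_rot: [-0.049, 0.999, -0.0, -0.002]
ft_force: [-0.8, 0.3, -0.1]
grip_width: -0.004
grasp_force: 0.0
```

```bash
python3 - <<'E'
from h import *
o=get_obs();print(o['position'],o['ft_force'],o['grip_width'],yaw()); plan([.4483,-.0402,.033],95.4)
E
```

```text
[ 0.44595887 -0.03346636  0.03239347] [-0.76104248  0.31032523 -0.05957997] -0.003511344420772433 95.64659280630462
shift [-1.7 -6.9 -0.6] az 0.2 rows 1 tilt fix axay [ 0.01 -0.27]
[(np.float64(-1.7), np.float64(-6.9), np.float64(-0.6), np.float64(0.25))]
```

Call:
apply_moves([
  {"x": -1.5,"y": 5,"z": 0,"ax": 0,"ay": 0,"az": 0,"gripper": 1},
  {"x": 0,"y": 6,"z": 0,"ax": 0,"ay": 0,"az": 0,"gripper": 1},
  {"x": 0,"y": 8,"z": 0,"ax": 0,"ay": 0,"az": 0,"gripper": 1},
  {"x": 0,"y": 10,"z": 0,"ax": 0,"ay": 0,"az": 0,"gripper": 1},
  {"x": 0,"y": 10,"z": 0,"ax": 0,"ay": 0,"az": 0,"gripper": 1},
])

```text
clock: 8.17
position: [0.4461, 0.0059, 0.0355]
ee_rot: [-0.049, 0.999, 0.001, 0.001]
ft_force: [0.6, -3.3, 1.8]
grip_width: -0.004
grasp_force: 1.6
```

Call:
apply_moves([
  {"x": 0,"y": 10,"z": 0,"ax": 0,"ay": 0,"az": 0,"gripper": 1},
  {"x": 0,"y": 10,"z": 0,"ax": 0,"ay": 0,"az": 0,"gripper": 1},
  {"x": 0,"y": 10,"z": 0,"ax": 0,"ay": 0,"az": 0,"gripper": 1},
  {"x": 0,"y": 10,"z": 0,"ax": 0,"ay": 0,"az": 0,"gripper": 1},
  {"x": 0,"y": 10,"z": 0,"ax": 0,"ay": 0,"az": 0,"gripper": 1},
])

```text
clock: 8.58
position: [0.441, 0.0558, 0.0353]
ee_rot: [-0.049, 0.999, 0.001, 0.0]
ft_force: [0.7, -4.3, 3.0]
grip_width: -0.004
grasp_force: 2.1
```

```bash
python3 - <<'E'
from h import *
o=get_obs();print(o['position'],o['ft_force'],yaw())
t=cam('top'); h,s,v=hsv(t)
rect(t,(s<40)&(v>180),.038,(200,190,325,260),name='white')
rect(t,(s>120)&(h<12)&(v<190),.050,(195,185,300,262),name='board')
E
```

```text
[0.44096246 0.05584083 0.035321  ] [ 0.70881495 -4.30908937  3.00016214] 95.62532346724971Traceback (most recent call last):
  File "<stdin>", line 4, in <module>
  File "h.py", line 38, in rect
    k=max(cv2.findContours(m,0,1)[0],key=cv2.contourArea)
ValueError: max() iterable argument is empty
```

Call:
apply_moves([
  {"x": 0,"y": 10,"z": 0,"ax": 0,"ay": 0,"az": 0,"gripper": 1},
  {"x": 0,"y": 10,"z": 0,"ax": 0,"ay": 0,"az": 0,"gripper": 1},
  {"x": 0,"y": 10,"z": 0,"ax": 0,"ay": 0,"az": 0,"gripper": 1},
  {"x": 0,"y": 10,"z": 0,"ax": 0,"ay": 0,"az": 0,"gripper": 1},
  {"x": 0,"y": 10,"z": 0,"ax": 0,"ay": 0,"az": 0,"gripper": 1},
])

```text
clock: 9.05
position: [0.4356, 0.1054, 0.0346]
ee_rot: [-0.049, 0.999, 0.0, -0.0]
ft_force: [0.7, -3.2, 3.2]
grip_width: 0.0
grasp_force: 2.1
```

Call:
apply_moves([
  {"x": 0,"y": 6,"z": 0,"ax": 0,"ay": 0,"az": 0,"gripper": 1},
  {"x": 0,"y": 5,"z": 0,"ax": 0,"ay": 0,"az": 0,"gripper": 1},
  {"x": 0,"y": 4,"z": 0,"ax": 0,"ay": 0,"az": 0,"gripper": 1},
  {"x": 0,"y": 0,"z": 0,"ax": 0,"ay": 0,"az": 0,"gripper": 1},
])

```text
clock: 9.38
position: [0.434, 0.1203, 0.0345]
ee_rot: [-0.049, 0.999, 0.001, -0.0]
ft_force: [1.1, 0.1, -0.5]
grip_width: -0.003
grasp_force: 0.0
```

```bash
python3 - <<'E'
from h import *
o=get_obs();print(o['position'],o['ft_force'],yaw())
c=cam('wrist','w7.png')
E
```

```text
[0.43400052 0.12034708 0.03447583] [ 1.10836849  0.12313074 -0.46881594] 95.65105018957166
```

View pics/w7.png

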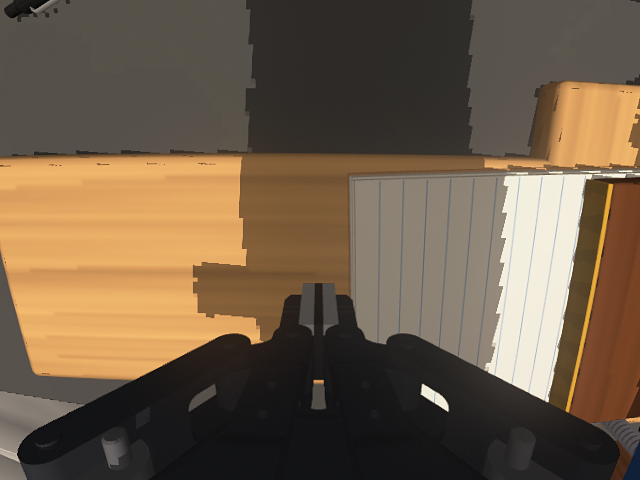

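The block and board are pushed straight along the bed, with the fingers at the middle of the back edge (350,180–). On to the stop.

Call:
apply_moves([
  {"x": 0,"y": 5,"z": 0,"ax": 0,"ay": 0,"az": 0,"gripper": 1},
  {"x": 0,"y": 5,"z": 0,"ax": 0,"ay": 0,"az": 0,"gripper": 1},
  {"x": 0,"y": 4,"z": 0,"ax": 0,"ay": 0,"az": 0,"gripper": 1},
  {"x": 0,"y": 2,"z": 0,"ax": 0,"ay": 0,"az": 0,"gripper": 1},
])

```text
clock: 9.77
position: [0.4325, 0.136, 0.0345]
ee_rot: [-0.049, 0.999, 0.0, -0.0]
ft_force: [-0.2, -1.4, -1.0]
grip_width: 0.001
grasp_force: 1.1
```

Call:
apply_moves([
  {"x": 0,"y": 2,"z": 0,"ax": 0,"ay": 0,"az": 0,"gripper": 1},
  {"x": 0,"y": 2,"z": 0,"ax": 0,"ay": 0,"az": 0,"gripper": 1},
])

```text
clock: 9.93
position: [0.432, 0.138, 0.0343]
ee_rot: [-0.049, 0.999, -0.001, -0.001]
ft_force: [0.2, -14.1, 4.9]
grip_width: 0.004
grasp_force: 7.6
```

Call:
apply_moves([
  {"x": 0,"y": 1,"z": 0,"ax": 0,"ay": 0,"az": 0,"gripper": 1},
  {"x": 0,"y": 0,"z": 0,"ax": 0,"ay": 0,"az": 0,"gripper": 1},
])

```text
clock: 10.1
position: [0.432, 0.1379, 0.0344]
ee_rot: [-0.048, 0.999, -0.001, -0.001]
ft_force: [-0.4, -12.5, 4.9]
grip_width: 0.002
grasp_force: 6.1
```

```bash
python3 - <<'E'
from h import *
o=get_obs();print(o['position'],o['ft_force'],o['torque'],yaw())
c=cam('wrist','w8.png'); t=cam('top'); cv2.imwrite('pics/t3.png',cv2.resize(t['color'][180:280,150:310],None,fx=4,fy=4)[:,:,::-1])
E
```

```text
[0.43201831 0.13792075 0.03436129] [ -0.44680485 -12.47426695   4.88622822] [-2.52420641  0.06599106  0.07250561] 95.50715676592512
```

View pics/w8.png

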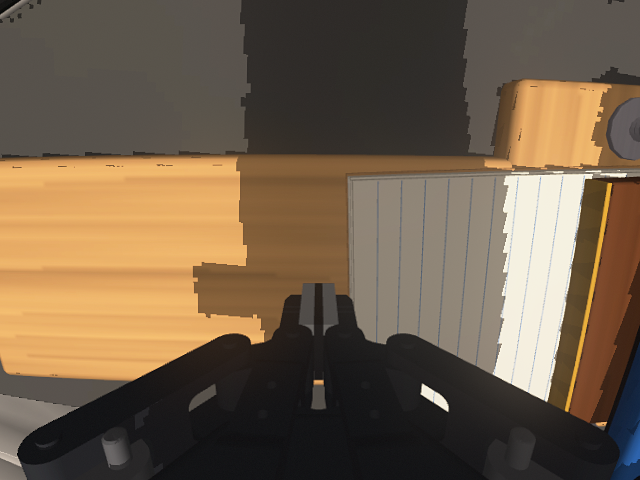

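The push is now stopped with 12 N of contact. The block's back near corner is at (349,178) and the bed step at about (497,160). No more pictures will be viewed, since I've used up the allowance; I check home by numbers.

```bash
python3 - <<'E'
from h import *
c=cam('wrist')
a=np.radians(95.4); n=np.array([np.cos(a),np.sin(a),0]); l=np.array([n[1],-n[0],0])
A=onplane(c,[[349,178],[585,173]],.038)*1000; B=onplane(c,[[497,160],[0,160],[240,156]],.018)*1000
u=A[1]-A[0]; print('block yaw',np.degrees(np.arctan2(u[1],u[0])),'back corner press x',-25+(A[0]-B[0])@n,(A-B[2])@l); u=B[0]-B[1]; print('bed yaw',np.degrees(np.arctan2(u[1],u[0])))
t=cam('top'); h,s,v=hsv(t)
m=(s<40)&(v>180); m2=m.copy()
print(['%d:%s'%(y,''.join('W' if (s[y,x]<50 and v[y,x]>150) else 'b' if 100<h[y,x]<125 and s[y,x]>100 else 'r' if (h[y,x]<12 or h[y,x]>170) and s[y,x]>120 else 'k' if v[y,x]<60 else '.' for x in range(160,290))) for y in range(196,262,6)])
print(t['color'][228,165:215].tolist())
E
```

```text
block yaw 97.25259066445322 back corner press x -87.73245419820041 [6.42786145 3.60371141]
bed yaw 95.08839853051566
['196:............kkk.........................................................................kk........................................', '202:.........................................................................................kk.......................................', '208:............W..............................................................................k......................................', '214:..........WWW...r..............................................................................kkkk...............................', '220:..........WWWW.....WW........................................................................kkkkkkkk...kkkk......................', '226:..........WWWW...r.bbW............................................................................................................', '232:...........WWWW....bbbbWW.........................................................................................................', '238:...........
[... 669 characters left out ...]
232, 227], [225, 206, 166], [218, 184, 107], [163, 115, 56], [126, 73, 48], [109, 83, 98], [72, 100, 151], [59, 109, 175], [106, 125, 168], [176, 167, 158], [205, 188, 155], [188, 171, 137], [149, 135, 110], [147, 131, 109], [152, 137, 113], [158, 145, 117], [163, 146, 119], [164, 149, 120], [168, 154, 123], [178, 163, 132], [176, 162, 128], [182, 167, 135], [183, 167, 137], [182, 166, 134], [185, 168, 137], [188, 169, 140], [188, 171, 141], [189, 170, 139], [187, 170, 138], [193, 176, 141], [192, 173, 141], [195, 174, 140], [195, 178, 147], [195, 177, 145], [192, 173, 142], [193, 174, 141], [195, 179, 144], [192, 174, 139], [195, 175, 142], [195, 178, 144], [191, 174, 142], [191, 175, 142]]
```

```bash
cat >> h.py <<'E'
def edge(c,p0,p1,z,half=6,k=25):
    """strongest edge on short cross-lines between p0 and p1 -> robust line; returns world angle, mid"""
    g=cv2.GaussianBlur(cv2.cvtColor(c['color'],cv2.COLOR_RGB2GRAY),(0,0),1).astype(np.float32)
    p0,p1=np.array(p0,float),np.array(p1,float); d=(p1-p0)/np.linalg.norm(p1-p0); m=np.array([-d[1],d[0]]); s=np.arange(-half,half+.01,.25); P=[]
    for f in np.linspace(0,1,k):
        q=p0+f*(p1-p0)+s[:,None]*m
        v=cv2.remap(g,q[:,0].astype(np.float32)[None],q[:,1].astype(np.float32)[None],1)[0]
        P.append(q[np.argmax(abs(np.gradient(v)))])
    W=onplane(c,P,z)[:,:2]*1000
    L=cv2.fitLine(W.astype(np.float32),cv2.DIST_HUBER,0,.3,.01).ravel()
    r=(W-L[2:])@np.array([-L[1],L[0]])
    return np.degrees(np.arctan2(L[1],L[0]))%180, L[2:], np.median(abs(r))
E
python3 - <<'E'
from h import *
c=cam('wrist')
print('block back',edge(c,[348,185],[351,275],.038))
print('block near',edge(c,[360,178],[500,174],.038))
print('block near2',edge(c,[510,173],[580,171],.038))
print('bed near',edge(c,[20,158],[235,156],.018),edge(c,[250,155],[470,158],.018))
print('bed start',edge(c,[0,345],[-2,300],.018) if 0 else '')
print('brass',edge(c,[609,190],[575,400],.05))
E
```

```text
block back (np.float32(7.684648), array([393.52216, 144.55588], dtype=float32), np.float64(0.08183274476831563))
block near (np.float32(97.77126), array([371.545  , 171.66837], dtype=float32), np.float64(0.10311510049444174))
block near2 (np.float32(96.92125), array([366.98328, 213.29323], dtype=float32), np.float64(0.2926727987879401))
bed near (np.float32(95.121994), array([378.42776 ,  49.585102], dtype=float32), np.float64(0.09646313461560549)) (np.float32(95.33833), array([368.08698, 151.066  ], dtype=float32), np.float64(0.0651215185674219))
bed start 
brass (np.float32(8.787648), array([412.0627 , 237.49901], dtype=float32), np.float64(0.2677670300892922))
```

The block is still turned about 2.4° on the bed, so I push its near half of the back edge to square it.

Call:
apply_moves([
  {"x": 0,"y": -12,"z": 0,"ax": 0,"ay": 0,"az": 0,"gripper": 1},
  {"x": 32,"y": 0,"z": 0,"ax": 0,"ay": 0,"az": 0,"gripper": 1},
  {"x": 0,"y": 6,"z": 0,"ax": 0,"ay": 0,"az": 0,"gripper": 1},
  {"x": 0,"y": 3,"z": 0,"ax": 0,"ay": 0,"az": 0,"gripper": 1},
  {"x": 0,"y": 2,"z": 0,"ax": 0,"ay": 0,"az": 0,"gripper": 1},
])

```text
clock: 10.77
position: [0.3986, 0.1336, 0.0339]
ee_rot: [-0.049, 0.999, -0.001, -0.003]
ft_force: [-6.9, -22.3, 11.8]
grip_width: -0.002
grasp_force: 10.9
```

Call:
apply_moves([
  {"x": 0,"y": 1,"z": 0,"ax": 0,"ay": 0,"az": 0,"gripper": 1},
  {"x": 0,"y": 0,"z": 0,"ax": 0,"ay": 0,"az": 0,"gripper": 1},
])

```text
clock: 10.93
position: [0.3989, 0.1336, 0.0338]
ee_rot: [-0.048, 0.999, -0.002, -0.003]
ft_force: [-6.2, -17.7, 7.7]
grip_width: -0.002
grasp_force: 8.8
```

```bash
python3 - <<'E'
from h import *
o=get_obs();print(o['position'],o['ft_force'],yaw())
c=cam('wrist'); cv2.imwrite('pics/w9.png',c['color'][:,:,::-1])
# predicted pixels of old back edge / near edge lines to seed
print(proj(c,[[.3832,.1431,.038],[.4035,.1459,.038],[.3735,.157,.038],[.362,.235,.038],[.3784,.0496,.018],[.368,.151,.018]]))
E
```

```text
[0.39891285 0.133567   0.03376394] [ -6.16526201 -17.72773548   7.73882163] 95.51894083071275
[[348.77251402 283.90690327]
 [349.55528875 330.63747854]
 [388.11922917 263.66406702]
 [587.42621852 253.31715635]
 [133.48365506 235.25819743]
 [367.70631248 234.02126608]]
```

```bash
python3 - <<'E'
from h import *
c=cam('wrist')
print('near',edge(c,[388,264],[500,258],.038,half=10),edge(c,[388,264],[470,260],.038,half=14))
print('back',edge(c,[349,268],[349,282],.038,half=10,k=15))
print('bed',edge(c,[20,236],[130,235],.018),edge(c,[250,235],[366,234],.018))
t=cam('top')
print('stop outer',edge(t,[169,205],[172.5,254],.044,half=4)); print('stop inner',edge(t,[173,210],[177,252],.044,half=3))
print('bar',edge(t,[192,206],[196,247],.073,half=4)) 
P=proj(t,[[.3604,.2455-.25,.018]]);print(P)
g=cv2.cvtColor(c['color'],cv2.COLOR_RGB2GRAY)
for y in (245,255,262,268,274,280,290,300): print(y,g[y,325:400:3].tolist())
E
```

```text
near (np.float32(97.74567), array([371.21317, 184.80243], dtype=float32), np.float64(0.12348874872428181)) (np.float32(97.58011), array([373.0093, 172.1138], dtype=float32), np.float64(0.11308763549938802))
back (np.float32(6.753093), array([379.3235, 142.662 ], dtype=float32), np.float64(0.04217720591009713))
bed (np.float32(95.657265), array([380.26904,  24.96103], dtype=float32), np.float64(0.16291916890918529)) (np.float32(96.04382), array([368.42963, 121.63397], dtype=float32), np.float64(0.0012859502819401725))
stop outer (np.float32(5.8301373), array([418.60114, 311.42896], dtype=float32), np.float64(0.9029707921532897))
stop inner (np.float32(3.9208958), array([406.86667, 298.9216 ], dtype=float32), np.float64(0.9194881899990478))
bar (np.float32(6.3199496), array([410.5877, 253.2006], dtype=float32), np.float64(2.7151940029172863))
[[310.21141195 255.40907436]]
245 [135, 135, 135, 135, 136, 135, 135, 135, 135, 135, 135, 135, 135, 135, 135, 135, 136, 136, 135, 136, 136, 136, 135, 135, 135]
255 [120, 120, 119, 120, 120, 120, 120, 113, 121, 128, 128, 129, 128, 129, 129, 129, 128, 129, 129, 128, 129, 130, 131, 131, 132]
262 [122, 122, 121, 121, 122, 121, 121, 117, 154, 130, 138, 143, 151, 151, 165, 165, 177, 177, 178, 177, 177, 177, 177, 176, 176]
268 [129, 129, 129, 128, 129, 129, 129, 125, 154, 166, 126, 126, 126, 126, 126, 138, 139, 153, 152, 159, 165, 165, 176, 176, 176]
274 [130, 131, 131, 131, 129, 130, 130, 130, 147, 162, 172, 172, 173, 172, 173, 172, 172, 157, 174, 172, 173, 172, 173, 173, 174]
280 [130, 130, 130, 130, 130, 130, 130, 132, 149, 168, 173, 172, 172, 172, 172, 172, 172, 156, 174, 173, 173, 173, 173, 173, 175]
290 [102, 102, 103, 108, 130, 130, 130, 131, 139, 166, 174, 172, 172, 172, 172, 173, 173, 155, 174, 173, 173, 173, 173, 174, 176]
300 [102, 102, 102, 104, 46, 48, 49, 49, 48, 123, 174, 172, 172, 172, 172, 173, 173, 142, 174, 173, 173, 173, 173, 173, 176]
```

Call:
apply_moves([
  {"x": 0,"y": -8,"z": -10,"ax": 0,"ay": 0,"az": 0,"gripper": 1},
  {"x": 0,"y": 0,"z": -40,"ax": 0,"ay": 0,"az": 0,"gripper": 0.8},
  {"x": 0,"y": 0,"z": -40,"ax": 0,"ay": 0,"az": 0,"gripper": 0.4},
  {"x": 0,"y": 5,"z": -40,"ax": 0,"ay": 0,"az": 0,"gripper": 0.15},
  {"x": 0,"y": 25,"z": -30,"ax": 0,"ay": 0,"az": 0,"gripper": 0.15},
])

```text
clock: 11.5
position: [0.3999, 0.1568, 0.1984]
ee_rot: [-0.046, 0.999, 0.002, 0.001]
ft_force: [1.3, 0.5, -0.0]
grip_width: 0.565
grasp_force: 0.0
```

Call:
apply_moves([
  {"x": 0,"y": 35,"z": 0,"ax": 0,"ay": 0,"az": 0,"gripper": 0.15},
  {"x": 0,"y": 35,"z": 0,"ax": 0,"ay": 0,"az": 0,"gripper": 0.15},
  {"x": 0,"y": 35,"z": 0,"ax": 0,"ay": 0,"az": 0,"gripper": 0.15},
  {"x": 0,"y": 8,"z": 0,"ax": 0,"ay": 0,"az": 0,"gripper": 0.15},
  {"x": 0,"y": 0,"z": 0,"ax": 0,"ay": 0,"az": 0,"gripper": 0.15},
])

```text
clock: 11.92
position: [0.3866, 0.2745, 0.1947]
ee_rot: [-0.051, 0.999, 0.0, -0.0]
ft_force: [-0.0, -0.4, -0.3]
grip_width: 0.846
grasp_force: 0.0
```

```bash
python3 - <<'E'
from h import *
c=cam('wrist','w10.png'); o=get_obs(); print(o['position'],yaw())
np.save('w10c.npy',c,allow_pickle=True)
H,S,V=hsv(c)
for y in range(60,400,9):
    print('%3d '%y+''.join('B' if (100<h<128 and s>110) else 'k' if v<55 else 'R' if ((h<12 or h>172) and s>110) else 'Y' if (20<h<32 and s>120 and v>120) else 'w' if (s<45 and v>150) else 'o' if (10<h<25 and s>70) else 'g' if s<50 else '.' for h,s,v in zip(H[y,120:560:4],S[y,120:560:4],V[y,120:560:4])))
E
```

```text
[0.38724301 0.27234327 0.1946784 ] 95.73973271108675
 60 ggggggggggggggggggggggkggkkgkkkgkkkkkRRkkkkkkkkkkgkgkgggggggRkgggggggggggggggggggggggggggggggggggggggggwwB.BBB
 69 ggggggggggggggggggggggggkgkgggkgggkkkk.Rkgkkgkkkkggkgggg.Rkggggggggggggggggggggggggggggggggggggggggggg...B....
 78 gggggggggggggggggggggggggkgggggkggggggkkR.kgggkkggkgkRkgggggggggggggggggggggggggggggggggggggggggggggggggg.....
 87 gggggggggggggggggggggggggggggggggggggggkgRRkkgggkkRkggggggggggggggggggggggggggggggggggggggggggggggggggggggggww
 96 ggggggggggggggggggggggggggggggggggggggggggk.RRRkggkggggggggggggggggggggggggggggggggggggggggggggggggggggggggggw
105 gggggggggggggggggggggggggggggggggggggggggggggggggggggggggggggggggggggggggggggggggggggggggggggggggggggggggggggg
114 gggggggggggggggggggggggggggggggggggggggggggggggggggggggggggggggggggggggggggggggggggggggggggggggggggggggggggggg
123 gggggggggggggggggggggggggggggggggggggggggggggggggggggggggggggggggggggggggggggggggggggggggggggggggggggggggggggg
132 gggggggggggggggggggggggggggggggggg.ggggggggggggggggggggggggggggggggggggggggggggggggggggggggggggggggggggggggggg
141 gggggggg
[... 2622 characters left out ...]
gggggggggg
348 wwwwwwwkkkkkkkkkkkggkkkkkkkwwwwwwwwwwwwwgggggggggkkkkwwwwwwwgggggggggggggkkkkkkkggkkkkkkkkkkkggggggggggggggggg
357 wwwwBkkkkkkkkkkkkkkkkkkkkkwwwwwwwwwwwwwkgggggggggggggkwgwwwggg.wwwwwwwwgg.kkkkkkkkkkkkkkkkkkkkkk....kkkkkkkkkk
366 kkkkkkkkkkkkkkkkkkkkkkkkkwwwwwwwwwwwwwwggggoYggooggggkRRRRRRRRRRRRRooooo...kkkkkkkkkkkkkkkkkkkkkkkkkkkkkkkkkkk
375 kkkkkkkkkkkkkkkkkkkkkkkkgwwwwwwwwwwwwwwwggggowwwogggg.RRRRoRRRRRRRRRRoRRoRRkkkkkkkkkkkkkkkkkkkkkkkkkkkkkkkkkkk
384 kkkkkkkkkkkkkkkkkkkkkkkkwwwwwwwwwwwwwwwRRggggggggggkRRRRoRRRRRoRRoRRRRRRRRRRkkkkkkkkkkkkkkkkkkkkkkkkkkkkkkkkkk
393 kkkkkkkkkkkkkkkkkkkkkkkkkkwwwwwwwwwwwwoRRRRRRggwwwwRoRRoRoRRRRRoRRRRRRRRRRkkkkkkkkkkkkkkkkkkkkkkkkkkkkkkkkkkkk
```

```bash
python3 - <<'E'
from h import *
c=np.load('w10c.npy',allow_pickle=True).item()
print('block back',edge(c,[164,197],[179,298],.038,half=6))
print('block near',edge(c,[170,192],[255,190],.038,half=4))
print('board back',edge(c,[261,200],[275,300],.05,half=6))
print('board brass|stop',edge(c,[343,200],[343,300],.05,half=6))
print('stop outer',edge(c,[362,200],[362,300],.044,half=4))
print('bed end',edge(c,[367,190],[366,300],.018,half=4))
g=c['color']
for y in (200,225,250,275,300): print(y,[tuple(int(v) for v in q) for q in g[y,332:372:2]])
H,S,V=hsv(c)
P=onplane(c,[[300+0,170]],.1)
for nm,roi in(('far',(270,300,400,479)),('near',(250,130,360,215))):
    x0,y0,x1,y1=roi; m=((H<32)&(H>12)&(S>110)&(V>110))
print('bar R',edge(c,[322,215],[322,235],.072,half=5),'bar L',edge(c,[288,265],[288,310],.072,half=5),edge(c,[322,255],[322,315],.072,half=5))
for y in range(140,216,4): print(y,''.join('k' if v<60 else 'o' if 10<h<26 and s>110 else 'B' if 100<h<128 and s>110 else 'w' if v>150 and s<60 else '.' for h,s,v in zip(H[y,260:360:2],S[y,260:360:2],V[y,260:360:2])))
E
```

```text
block back (np.float32(7.336189), array([427.5786 , 149.75781], dtype=float32), np.float64(0.1538969270944503))
block near (np.float32(97.303154), array([370.03827, 184.76859], dtype=float32), np.float64(0.26550917405314567))
board back (np.float32(8.338555), array([414.93863, 237.0404 ], dtype=float32), np.float64(0.2712451379304541))
board brass|stop (np.float32(9.095865), array([402.46066, 293.50366], dtype=float32), np.float64(0.6744539481967359))
stop outer (np.float32(4.7701454), array([405.02737, 313.53482], dtype=float32), np.float64(0.22511435862610596))
bed end (np.float32(5.7177525), array([409.11615, 317.7682 ], dtype=float32), np.float64(0.2982366201561371))
200 [(74, 49, 36), (72, 47, 35), (69, 45, 34), (90, 63, 35), (143, 110, 61), (145, 109, 74), (124, 95, 72), (92, 86, 86), (132, 122, 122), (130, 120, 121), (133, 123, 124), (138, 129, 129), (141, 131, 131), (139, 130, 129), (137, 127, 128), (136, 123, 120), (131, 96, 59), (102, 76, 53), (56, 53, 49), (58, 53, 49)]
225 [(74, 50, 41), (73, 51, 40), (75, 50, 40), (77, 52, 40), (133, 100, 47), (142, 107, 71), (99, 86, 80
[... 1838 characters left out ...]
w..kkkkkkkkkkkkkkkkkkkkkkkkkkooooooooooo
168 oooooo.kk...kkkkk.oooooooookkkkkkkkkkkkooooooooooo
172 oooooo.kkkkkkkkkoooo.....ooookkkkkkkkkkkoooooooooo
176 oooooo.k.kkkkkkooo........oookkkkkkkkkkooooooooooo
180 ooooook..kkkkkkooo........oookkkkkkkkkoooooooooooo
184 oooook.....kkkk.oo........oookkkkkkkkk..ooo.......
188 ............kkkkkooo....oookkkkkkkkkkk...oo.......
192 www..........kkkkkkkk.okkkkkkkkkkkkkkkkoooo.......
196 wwoooooo......kkkkkkkkkkkkkkkkkkkkkkkk.oooo.......
200 ww.o.oo.........kkkkkkkkkkkkkkkkkkk....ooo........
204 ww.o............kkkkkkkkkkkkkkk.B......ooo........
208 ww.o............kkkkkkkkkkkkkkBBB......ooo........
212 wwwo...............BBBBB.kk.BBBBB...o..ooo........
```

The board and block sit against the stop at the far corner only, with a gap of 2–3 mm on the near side. The rubber-faced fingers jam by friction, so the push has to follow sideways toward the robot while the block squares up.

Call:
apply_moves([
  {"x": 0,"y": -38,"z": 0,"ax": 0,"ay": 0,"az": 0,"gripper": 0.5},
  {"x": 0,"y": -38,"z": 0,"ax": 0,"ay": 0,"az": 0,"gripper": 1},
  {"x": 0,"y": -38,"z": 0,"ax": 0,"ay": 0,"az": 0,"gripper": 1},
  {"x": 0,"y": -37,"z": 15,"ax": 0,"ay": 0,"az": 0,"gripper": 1},
  {"x": 0,"y": 0,"z": 35,"ax": 0,"ay": 0,"az": 0,"gripper": 1},
])

```text
clock: 12.38
position: [0.4051, 0.115, 0.1473]
ee_rot: [-0.044, 0.999, 0.003, 0.003]
ft_force: [1.1, 1.2, -0.0]
grip_width: 0.138
grasp_force: 0.0
```

Call:
apply_moves([
  {"x": 0,"y": 0,"z": 35,"ax": 0,"ay": 0,"az": 0,"gripper": 1},
  {"x": 0,"y": 0,"z": 35,"ax": 0,"ay": 0,"az": 0,"gripper": 1},
  {"x": 0,"y": 0,"z": 30,"ax": 0,"ay": 0,"az": 0,"gripper": 1},
  {"x": 0,"y": 0,"z": 5,"ax": 0,"ay": 0,"az": 0,"gripper": 1},
  {"x": 0,"y": 0,"z": 0,"ax": 0,"ay": 0,"az": 0,"gripper": 1},
])

```text
clock: 12.8
position: [0.401, 0.1195, 0.0388]
ee_rot: [-0.048, 0.999, -0.001, -0.002]
ft_force: [-0.1, -0.7, 0.7]
grip_width: 0.0
grasp_force: 0.0
```

```bash
python3 - <<'E'
from h import *
o=get_obs();print(o['position'],o['ft_force'],yaw(),o['grip_width'])
c=np.load('w10c.npy',allow_pickle=True).item()
print('studs near/far',onplane(c,[[304,180],[306,375]],.1145)*1000, 'z.102',onplane(c,[[304,180],[306,375]],.102)*1000)
plan([.3995,.127,.0355],95.5)
E
```

```text
[0.40102039 0.11946441 0.03875829] [-0.07295621 -0.72914624  0.74003393] 95.49624446925819 0.00015721663926497319
studs near/far [[344.22121459 261.02940642 114.5       ]
 [479.52621474 274.71951983 114.5       ]] z.102 [[345.91850449 260.72476189 102.        ]
 [489.18411498 275.22032712 102.        ]]
shift [0.8 7.7 3.2] az -0.0 rows 1 tilt fix axay [-0.1  -0.19]
[(np.float64(0.8), np.float64(7.7), np.float64(3.2), np.float64(-0.0))]
```

Call:
apply_moves([
  {"x": 0,"y": 6,"z": 2,"ax": 0,"ay": 0,"az": 0,"gripper": 1},
  {"x": 0,"y": 6,"z": 0,"ax": 0,"ay": 0,"az": 0,"gripper": 1},
  {"x": 1.5,"y": 1.5,"z": 0,"ax": 0,"ay": 0,"az": 0,"gripper": 1},
  {"x": 3,"y": 1.5,"z": 0,"ax": 0,"ay": 0,"az": 0,"gripper": 1},
  {"x": 3,"y": 0.5,"z": 0,"ax": 0,"ay": 0,"az": 0,"gripper": 1},
])

```text
clock: 13.22
position: [0.3936, 0.1366, 0.0385]
ee_rot: [-0.049, 0.999, 0.001, 0.001]
ft_force: [2.2, -3.6, 1.4]
grip_width: -0.0
grasp_force: 1.8
```

Call:
apply_moves([
  {"x": 2,"y": 0.5,"z": 0,"ax": 0,"ay": 0,"az": 0,"gripper": 1},
  {"x": 0,"y": 0,"z": 0,"ax": 0,"ay": 0,"az": 0,"gripper": 1},
])

```text
clock: 13.38
position: [0.3911, 0.1363, 0.0381]
ee_rot: [-0.049, 0.999, 0.001, 0.0]
ft_force: [2.0, -4.2, 4.9]
grip_width: 0.0
grasp_force: 2.8
```

Call:
apply_moves([
  {"x": 0.5,"y": 1,"z": 0,"ax": 0,"ay": 0,"az": 0,"gripper": 1},
  {"x": 0,"y": 1,"z": 0,"ax": 0,"ay": 0,"az": 0,"gripper": 1},
  {"x": 0,"y": 0,"z": 0,"ax": 0,"ay": 0,"az": 0,"gripper": 1},
])

```text
clock: 13.63
position: [0.391, 0.1367, 0.0381]
ee_rot: [-0.048, 0.999, -0.0, 0.0]
ft_force: [4.0, -11.3, 8.3]
grip_width: 0.002
grasp_force: 7.1
```

```bash
python3 - <<'E'
from h import *
o=get_obs();print(o['position'],o['ft_force'],yaw())
c=cam('wrist'); 
sd=proj(c,[[.3735,.157,.038],[.364,.225,.038],[.3803,.0249,.018],[.370,.13,.018]]); print(sd)
print('near',edge(c,sd[0],sd[1],.038,half=20),'bed',edge(c,sd[2],sd[3],.018,half=6))
E
```

```text
[0.39101839 0.13674483 0.03808713] [  4.03261721 -11.30844243   8.33564676] 95.52684818022952
[[375.33445598 277.73300895]
 [543.38694852 269.95556409]
 [ 79.96349659 247.47668862]
 [309.56382309 247.45706702]]
near (np.float32(94.7253), array([366.33963, 194.18625], dtype=float32), np.float64(0.075967510208888)) bed (np.float32(97.563644), array([372.86194,  87.21094], dtype=float32), np.float64(0.6747173792340132))
```

Now squared (block ≈95°). One more central push to seat it, then check from above.

Call:
apply_moves([
  {"x": 0,"y": -10,"z": 0,"ax": 0,"ay": 0,"az": 0,"gripper": 1},
  {"x": -33,"y": 0,"z": 0,"ax": 0,"ay": 0,"az": 0,"gripper": 1},
  {"x": 0,"y": 6,"z": 0,"ax": 0,"ay": 0,"az": 0,"gripper": 1},
  {"x": 0,"y": 3,"z": 0,"ax": 0,"ay": 0,"az": 0,"gripper": 1},
  {"x": 0,"y": 1.5,"z": 0,"ax": 0,"ay": 0,"az": 0,"gripper": 1},
])

```text
clock: 14.1
position: [0.4242, 0.1391, 0.0376]
ee_rot: [-0.048, 0.999, -0.001, 0.001]
ft_force: [10.2, -18.6, 1.1]
grip_width: -0.001
grasp_force: 9.1
```

Call:
apply_moves([
  {"x": 0,"y": 1,"z": 0,"ax": 0,"ay": 0,"az": 0,"gripper": 1},
  {"x": 0,"y": 0,"z": 0,"ax": 0,"ay": 0,"az": 0,"gripper": 1},
])

```text
clock: 14.27
position: [0.4239, 0.139, 0.0376]
ee_rot: [-0.047, 0.999, -0.002, 0.001]
ft_force: [9.3, -18.1, 0.7]
grip_width: 0.001
grasp_force: 8.7
```

Call:
apply_moves([
  {"x": 0,"y": -8,"z": -5,"ax": 0,"ay": 0,"az": 0,"gripper": 1},
  {"x": 0,"y": 0,"z": -38,"ax": 0,"ay": 0,"az": 0,"gripper": 0.6},
  {"x": 0,"y": 0,"z": -40,"ax": 0,"ay": 0,"az": 0,"gripper": 0.2},
  {"x": 12,"y": 20,"z": -36,"ax": 0,"ay": 0,"az": 0,"gripper": 0.1},
  {"x": 12,"y": 30,"z": -25,"ax": 0,"ay": 0,"az": 0,"gripper": 0.1},
])

```text
clock: 14.68
position: [0.3957, 0.1798, 0.1835]
ee_rot: [-0.046, 0.999, 0.001, 0.001]
ft_force: [1.4, 1.0, -0.6]
grip_width: 0.566
grasp_force: 0.0
```

Call:
apply_moves([
  {"x": 0,"y": 30,"z": -15,"ax": 0,"ay": 0,"az": 0,"gripper": 0.1},
  {"x": 0,"y": 30,"z": 0,"ax": 0,"ay": 0,"az": 0,"gripper": 0.1},
  {"x": 0,"y": 30,"z": 0,"ax": 0,"ay": 0,"az": 0,"gripper": 0.1},
  {"x": 0,"y": 0,"z": 0,"ax": 0,"ay": 0,"az": 0,"gripper": 0.1},
  {"x": 0,"y": 0,"z": 0,"ax": 0,"ay": 0,"az": 0,"gripper": 0.1},
])

```text
clock: 15.1
position: [0.3852, 0.2723, 0.1954]
ee_rot: [-0.051, 0.999, -0.0, -0.001]
ft_force: [1.2, -0.9, 0.2]
grip_width: 0.899
grasp_force: 0.0
```

```bash
python3 - <<'E'
from h import *
c=cam('wrist','w11.png'); o=get_obs(); print(o['position'],yaw())
np.save('w11c.npy',c,allow_pickle=True)
H,S,V=hsv(c)
for y in range(130,400,9):
    print('%3d '%y+''.join('B' if (100<h<128 and s>110) else 'k' if v<55 else 'R' if ((h<12 or h>172) and s>110) else 'Y' if (20<h<32 and s>120 and v>120) else 'w' if (s<45 and v>150) else 'o' if (10<h<25 and s>70) else 'g' if s<50 else '.' for h,s,v in zip(H[y,120:460:3],S[y,120:460:3],V[y,120:460:3])))
E
```

```text
[0.3857916  0.27093154 0.19531107] 95.66894796796406
130 gggggggggggggggggggggggggggggggggggggggggggggggggggggggggggggggggggggggggggggggggggggggggggggggggggggggggggggggggg
139 ggggggggggggggggggggggggggggggggggggggggggggggggggggggggggggggggggggggggggggggggggggggggggkggggggggggggggggggggggg
148 gggggggggggggggggggggggggggggggggggggggggggoooooooooooooo.kkkkkkkkkkk.ooooooooooooookggggggggggggggggggggggggggggg
157 gggggggggggggggggggggggggggggggggggggggggggooooooooooookkkkkkkkkkkkkkkkooooooooooooo.ggggggggggggggggggggggggggggg
166 gggggggggggggggggggggggggggggggggggggggggggoooooooookkggkkkkkkkkkkkkkkkkkkoooooooooogggggggggggggggggggggggggggggg
175 gggggggggggggggggggggggggggggggggggggggggggoooooooooogkkkkkoogggoookkkkkkkoooooooooogggggggggggggggggggggggggggggg
184 oooooooooooooooooowwww....oooooooooooooooooooooooooogggggkooggggg.okkkkkkooooooooooogggggggggggggggggggggggggggggg
193 ooooooooooooooooowwwwwwwwwwwwwwwwwwwwwwwwwwwwwwwwwwogggggggkoooookkkkkkkkkRo.gggggoogggggggggggggggggggggggggggggg
202 ooooooooooooooooowwwwwwwwwwwwwwwwwwwwwwwwwwwwwwwwwwoooo.ggggkkkkkkkkkkkkRRRRogggggooggggggg
[... 1822 characters left out ...]
kkkkkkkkkkkgggkkkkkkkkkkkgwwwwwwwwwwwwwwwwwwwkgggggggggggkkkkkgggggggggggggggggggggggggggkkkkkkkkkkkkgggk
355 wwwwwwkkkkkkkkkkkkkkkkkkkkkkkkkkkwwwwwwwwwwwwwwwwwwwwwggggwwgggggggggggkgwgwwwwg..g.gwwwwwwwwwwg.w.gkkkkkkkkkkkkkk
364 kkkkkkkkkkkkkkkkkkkkkkkkkkkkkkkkwwwwwwwwwwwwwwwwwwwwwgggggggoYYYYogggggkkRRRRRRRoooooo....ggggg.gwwwwkkkkkkkkkkkkk
373 kkkkkkkkkkkkkkkkkkkkkkkkkkkkkkkwwwwwwwwwwwwwwwwwwwwwwwgggggYogwggoogggggkRRRRRRRRRRoRRRRRRRoRRRRRRRRRRkkkkkkkkkkkk
382 kkkkkkkkkkkkkkkkkkkkkkkkkkkkkgwwgwwwwwwwwwwwwwwwwwwwwR.ggggggwwwwkkkkkRRRRRRRRRRRRRRRRRRRRRRRRRRRRRRRRRkkkkkkkkkkk
391 kkkkkkkkkkkkkkkkkkkkkkkkkkkkkkkgwwwwwwwwwwwwwwwwwwwwRRRRRRRRkgkkkwwkwRRRRoRRoRoRRRoRRRRRRRRRRRRRRRRRRRkkkkkkkkkkkk
```

```bash
python3 - <<'E'
from h import *
c=cam('wrist')
print('block back',edge(c,[170,197],[179,295],.038,half=6))
print('block near',edge(c,[190,186],[255,186],.038,half=6))
print('board back',edge(c,[272,205],[275,298],.05,half=5))
print('board front',edge(c,[344,215],[342,300],.05,half=4))
print('stop outer',edge(c,[365,200],[363,300],.044,half=4))
print('bed end',edge(c,[370,190],[368,300],.018,half=4))
g=c['color']
for y in (196,200,225,250,275,300): print(y,[tuple(int(v) for v in q) for q in g[y,334:356:2]])
print('studs',onplane(c,[[305,182],[307,374]],.1145)*1000)
E
```

```text
block back (np.float32(4.0353446), array([425.86545, 150.86502], dtype=float32), np.float64(0.20339478738526606))
block near (np.float32(94.19995), array([364.61288, 189.28514], dtype=float32), np.float64(0.35298509829616737))
board back (np.float32(5.3194866), array([413.56714, 238.20753], dtype=float32), np.float64(0.237261177167701))
board front (np.float32(4.6898026), array([417.1843 , 295.51535], dtype=float32), np.float64(0.19168222383558886))
stop outer (np.float32(6.010503), array([412.03235, 313.72357], dtype=float32), np.float64(0.29756871602173085))
bed end (np.float32(5.0275397), array([413.70667, 318.09894], dtype=float32), np.float64(0.3356615072957224))
196 [(40, 36, 34), (39, 35, 33), (38, 34, 32), (37, 34, 32), (62, 42, 33), (72, 45, 33), (69, 44, 32), (98, 70, 35), (126, 97, 59), (109, 102, 103), (134, 125, 123)]
200 [(39, 35, 34), (39, 36, 35), (41, 35, 34), (74, 48, 36), (73, 46, 34), (71, 47, 34), (69, 45, 33), (104, 75, 36), (127, 98, 61), (116, 108, 108), (134, 124, 125)]
225 [(74, 51, 42), (74, 50, 41), (73, 49, 38), (74, 50, 41), (74, 50, 40), (74, 50, 40), (72, 48, 38), (141, 104, 45), (86, 80, 82), (132, 123, 123), (131, 122, 122)]
250 [(78, 55, 48), (76, 54, 46), (76, 55, 46), (76, 54, 46), (75, 54, 46), (77, 52, 45), (106, 78, 46), (124, 97, 65), (108, 100, 101), (135, 125, 125), (125, 116, 117)]
275 [(91, 62, 52), (78, 58, 50), (79, 58, 51), (81, 57, 50), (82, 58, 50), (77, 54, 49), (142, 106, 55), (85, 80, 84), (240, 230, 229), (228, 219, 218), (239, 229, 229)]
300 [(134, 83, 61), (131, 82, 60), (133, 82, 58), (140, 86, 60), (138, 83, 59), (197, 143, 61), (185, 144, 84), (168, 157, 157), (243, 234, 233), (216, 200, 199), (245, 236, 235)]
studs [[344.46822922 258.17941643 114.5       ]
 [478.07957532 271.31242145 114.5       ]]
```

The board sits close to the stop all along. The block's back edge is at about 4.0°, against 5.2° for the press, so it is slightly over-turned. I'll push again at the middle and null the sideways force.

Call:
apply_moves([
  {"x": 0,"y": -36,"z": 0,"ax": 0,"ay": 0,"az": 0,"gripper": 0.5},
  {"x": -8,"y": -38,"z": 0,"ax": 0,"ay": 0,"az": 0,"gripper": 1},
  {"x": -8,"y": -38,"z": 0,"ax": 0,"ay": 0,"az": 0,"gripper": 1},
  {"x": -8,"y": -37,"z": 15,"ax": 0,"ay": 0,"az": 0,"gripper": 1},
  {"x": 0,"y": 0,"z": 35,"ax": 0,"ay": 0,"az": 0,"gripper": 1},
])

```text
clock: 15.62
position: [0.4287, 0.1187, 0.1483]
ee_rot: [-0.044, 0.999, 0.003, 0.003]
ft_force: [0.9, 1.5, -0.5]
grip_width: 0.192
grasp_force: 0.0
```

Call:
apply_moves([
  {"x": 0,"y": 0,"z": 35,"ax": 0,"ay": 0,"az": 0,"gripper": 1},
  {"x": 0,"y": 0,"z": 35,"ax": 0,"ay": 0,"az": 0,"gripper": 1},
  {"x": 0,"y": 0,"z": 30,"ax": 0,"ay": 0,"az": 0,"gripper": 1},
  {"x": 0,"y": 0,"z": 8,"ax": 0,"ay": 0,"az": 0,"gripper": 1},
  {"x": 0,"y": 0,"z": 0,"ax": 0,"ay": 0,"az": 0,"gripper": 1},
])

```text
clock: 16.03
position: [0.4234, 0.1237, 0.0362]
ee_rot: [-0.048, 0.999, -0.001, -0.002]
ft_force: [-0.2, -0.6, 0.5]
grip_width: -0.003
grasp_force: 0.0
```

```bash
python3 - <<'E'
from h import *
o=get_obs();print(o['position'],o['ft_force'],yaw()); plan([.424,.135,.038],95.5)
E
```

```text
[0.42338796 0.12370569 0.03620114] [-0.2034119  -0.63868319  0.47887164] 95.50327459878318
shift [-1.7 11.2 -1.8] az 0.0 rows 1 tilt fix axay [-0.1  -0.24]
[(np.float64(-1.7), np.float64(11.2), np.float64(-1.8), np.float64(0.0))]
```

Call:
apply_moves([
  {"x": -1,"y": 7,"z": -2,"ax": 0,"ay": 0,"az": 0,"gripper": 1},
  {"x": 0,"y": 6,"z": 0,"ax": 0,"ay": 0,"az": 0,"gripper": 1},
  {"x": -0.5,"y": 2,"z": 0,"ax": 0,"ay": 0,"az": 0,"gripper": 1},
  {"x": -1,"y": 0.5,"z": 0,"ax": 0,"ay": 0,"az": 0,"gripper": 1},
])

```text
clock: 16.37
position: [0.4271, 0.1407, 0.0413]
ee_rot: [-0.049, 0.999, 0.0, 0.001]
ft_force: [-0.1, -10.4, 6.4]
grip_width: 0.003
grasp_force: 5.9
```

Call:
apply_moves([
  {"x": -1,"y": 0,"z": 0,"ax": 0,"ay": 0,"az": 0,"gripper": 1},
])

```text
clock: 16.45
position: [0.4278, 0.1409, 0.0412]
ee_rot: [-0.049, 0.999, 0.001, 0.001]
ft_force: [-2.2, -8.3, 6.6]
grip_width: -0.001
grasp_force: 4.8
```

Call:
apply_moves([
  {"x": -0.5,"y": 0.5,"z": 0,"ax": 0,"ay": 0,"az": 0,"gripper": 1},
  {"x": 0,"y": 0,"z": 0,"ax": 0,"ay": 0,"az": 0,"gripper": 1},
])

```text
clock: 16.62
position: [0.4285, 0.1412, 0.0413]
ee_rot: [-0.049, 0.999, 0.001, 0.001]
ft_force: [-0.2, -8.3, 5.4]
grip_width: 0.002
grasp_force: 5.3
```

Call:
apply_moves([
  {"x": 0,"y": 1,"z": 0,"ax": 0,"ay": 0,"az": 0,"gripper": 1},
  {"x": 0,"y": 0,"z": 0,"ax": 0,"ay": 0,"az": 0,"gripper": 1},
])

```text
clock: 16.78
position: [0.4286, 0.1415, 0.0413]
ee_rot: [-0.048, 0.999, 0.0, 0.001]
ft_force: [0.8, -12.5, 5.9]
grip_width: 0.002
grasp_force: 6.9
```

```bash
python3 - <<'E'
from h import *
o=get_obs();print(o['position'],o['ft_force'],yaw())
c=cam('wrist')
sd=proj(c,[[.370,.16,.038],[.364,.225,.038],[.380,.03,.018],[.3705,.13,.018],[.374,.1505,.038],[.400,.153,.038]]); print(sd)
print('near',edge(c,sd[0],sd[1],.038,half=12),'back',edge(c,sd[4],sd[5],.038,half=10),'bed',edge(c,sd[2],sd[3],.018,half=6))
E
```

```text
[0.42859672 0.1414986  0.04126884] [  0.78542237 -12.52097837   5.88109914] 95.53577271171807
[[384.71077935 172.68065046]
 [552.33962382 175.17095094]
 [ 77.76625824 163.64981451]
 [306.30795637 161.53111433]
 [358.21075263 180.80371665]
 [356.16451379 246.9126018 ]]
near (np.float32(94.48137), array([366.05173, 190.2757 ], dtype=float32), np.float64(0.22865085979860272)) back (np.float32(2.0919683), array([385.7009 , 148.26999], dtype=float32), np.float64(0.6757365328935198)) bed (np.float32(96.149284), array([373.45993,  94.72025], dtype=float32), np.float64(0.2626121223164412))
```

The push force is purely normal at the centre and steady (12.5 N), so the block is flush and home. Now to the knobs.

Call:
apply_moves([
  {"x": 0,"y": -8,"z": -5,"ax": 0,"ay": 0,"az": 0,"gripper": 1},
  {"x": 0,"y": 0,"z": -38,"ax": 0,"ay": 0,"az": 0,"gripper": 0.6},
  {"x": 0,"y": 0,"z": -40,"ax": 0,"ay": 0,"az": 0,"gripper": 0.2},
  {"x": 16,"y": 20,"z": -36,"ax": 0,"ay": 0,"az": 0,"gripper": 0.1},
  {"x": 16,"y": 33,"z": -20,"ax": 0,"ay": 0,"az": 0,"gripper": 0.1},
])

```text
clock: 17.25
position: [0.3946, 0.1815, 0.1817]
ee_rot: [-0.045, 0.999, 0.003, 0.003]
ft_force: [-0.2, 1.9, -0.5]
grip_width: 0.569
grasp_force: 0.0
```

Call:
apply_moves([
  {"x": 16,"y": 33,"z": 0,"ax": 0,"ay": 0,"az": 0,"gripper": 0.1},
  {"x": 16,"y": 33,"z": 0,"ax": 0,"ay": 0,"az": 0,"gripper": 0.1},
  {"x": 0,"y": 20,"z": 0,"ax": 0,"ay": 0,"az": 0,"gripper": 0.1},
  {"x": 0,"y": 0,"z": 0,"ax": 0,"ay": 0,"az": 0,"gripper": 0.1},
])

```text
clock: 17.58
position: [0.3504, 0.2704, 0.1786]
ee_rot: [-0.052, 0.999, 0.002, 0.001]
ft_force: [-0.1, 0.5, -0.7]
grip_width: 0.899
grasp_force: 0.0
```

```bash
python3 - <<'E'
from h import *
c=cam('wrist'); np.save('w12c.npy',c,allow_pickle=True); o=get_obs(); print(o['position'],yaw())
print(proj(c,[[.344,.261,.102],[.481,.275,.102]]))
H,S,V=hsv(c)
for y in range(190,420,5):
    print('%3d '%y+''.join('B' if (100<h<128 and s>110) else 'k' if v<62 else 'o' if (8<h<32 and s>90) else 'w' if v>150 else '.' for h,s,v in zip(H[y,230:400:2],S[y,230:400:2],V[y,230:400:2])))
E
```

```text
[0.35144108 0.26787021 0.17822083] 95.8265225456799
[[304.65464886 240.47221733]
 [306.54073156 420.98647216]]
190 ........ooooooooooooooooooooooooooooooooooooooooooooooooooooooooooooo.kkkkkkkkkkkkkkk
195 .......ooooooooooooooooooooooooooooooooooooooooooooooooooooooooooooooo.kkkkkkkkkkkkkk
200 .......ooooooooooooooooooooo..B.kkkk.BBBBBBBBBB.oooooooooooooooooooooo...kkkk.kkkkkkk
205 .......oooooooooooooooooooo.BBkkkkkkkkkkkkkkkkk..ooooooooooooooooooooo...k.kk.kk.kkkk
210 .......ooooooooooooooooooookkkkkkkkkkkkkkkkkkkkk.ooooooooooooooooooooo...k......kkkk.
215 .......ooooooooooooooookkkkkkkkkkkkkkkkkkkkkkkkkkkoooooooooooooooooooo..............k
220 ........ooooooooooooook.kkkkkkkkkkkkkkkkkkkkkkkkkkkkkoooooooooooooooook..........kk..
225 ooooooooooooooooooooo.......kkkkkkkkkkkkkkkkkkkkkkkkkkoooooooooooooooo...............
230 ooooooooooooooooooooo...www....kkk.oooookkkkkkkkkkkkkkoooo.........woo...............
235 ................wwww..........kooooooooooookkkkkkkkkkkk.............o................
240 wwwwwwwwwwwwwwwwwwww..........ooo........oookkkkkkkkkkkooo.........oo................
[... 2450 characters left out ...]
wwwwww............B...kkkkk.BBB.......................................
385 wwwwwwwwwwwwwwwwwwwwwwwww.ookkkkkkkkkkkkkkkkk.k..wwwwww..............................
390 wwwwwwwwwwwwwwwwwwwwwwww.ookkkkkkkkkkkkkkkkkkkkkkkwwwwooooooooooooooooooooooooooooooo
395 wwwwwwwwwwwwwwwwwwwwwww.kkkkkkkkkkkkkkkkkkkkkkkkkkkwwoooooooooooooooooooooooooooooooo
400 wwwwwwwwwwwwwwwwwwwwww.okkkkkkkkkkkkkk..kkkkkkkkkkk.ooooooooooooooooooooooooooooooooo
405 wwwwwwwwwwwwkkkkkkkkkkkkkkkkkkkkkk..kkkkkkkkkkkkkkkkoooo.kkkkkkkkkkkkkkkkkkkkoooooooo
410 wwwwwwwwwwwkkkkkkkkkkkkkkkkkkkkkkkkkkkkkkkkkkkkkkkkkkkkkkkkkkkkkkkkkkkkkkkkkkkooooooo
415 wwwwww.kkkkkkkkkkkkkkkkkkkkkkkkkkkkkkkkkkkkkkkkkkkkkkkkkkkkkkkkkkkkkkkkkkkkkkkkkkkkoo
```

```bash
python3 - <<'E'
from h import *
c=np.load('w12c.npy',allow_pickle=True).item()
print('stud',onplane(c,[[304,246]],.1145)*1000,'ring',onplane(c,[[304,243.5]],.1016)*1000)
for b in(c,np.load('w11c.npy',allow_pickle=True).item()):
  H,S,V=hsv(b); 
c=np.load('w11c.npy',allow_pickle=True).item(); print('far ring w11',onplane(c,[[308,375]],.1016)*1000,onplane(c,[[307,182]],.1016)*1000)
c=np.load('w12c.npy',allow_pickle=True).item()
print('block back',edge(c,[110,250],[118,340],.038,half=12),'board front',edge(c,[344,290],[342,345],.05,half=5),'bar L',edge(c,[285,280],[286,370],.072,half=4),'board back',edge(c,[270,265],[272,350],.05,half=4),'stop out',edge(c,[364,280],[362,340],.044,half=3))
plan([.345,.2625,.0865],95.3)
E
```

```text
stud [[343.43932102 260.96325462 114.5       ]] ring [[346.08652948 260.78207676 101.6       ]]
far ring w11 [[488.25216009 274.17886418 101.6       ]] [[345.62497444 260.35938886 101.6       ]]
block back (np.float32(10.298951), array([425.55664 , 103.637535], dtype=float32), np.float64(3.5058839030016244)) board front (np.float32(6.389972), array([427.34436, 297.4948 ], dtype=float32), np.float64(0.21173820969484874)) bar L (np.float32(3.5062854), array([425.97296, 254.1036 ], dtype=float32), np.float64(0.42395189378526155)) board back (np.float32(5.7322598), array([419.7227 , 239.59286], dtype=float32), np.float64(0.24490240079935538)) stop out (np.float32(5.146129), array([419.43094, 314.07227], dtype=float32), np.float64(0.22142887963530822))
shift [ 7.1 -5.  91.7] az 0.5 rows 3 tilt fix axay [0.17 0.09]
[(np.float64(2.4), np.float64(-1.7), np.float64(30.6), np.float64(0.18)), (np.float64(2.4), np.float64(-1.7), np.float64(30.6), np.float64(0.18)), (np.float64(2.4), np.float64(-1.7), np.float64(30.6), np.float64(0.18))]
```

Call:
apply_moves([
  {"x": 7,"y": -6,"z": 0,"ax": 0,"ay": 0,"az": -7,"gripper": 0.15},
  {"x": 0,"y": 0,"z": 15,"ax": 0,"ay": 0,"az": -7,"gripper": 0.15},
  {"x": 0,"y": 0,"z": 25,"ax": 0,"ay": 0,"az": -7,"gripper": 0.15},
  {"x": 0,"y": 0,"z": 25,"ax": 0,"ay": 0,"az": 0,"gripper": 0.2},
  {"x": 0,"y": 0,"z": 0,"ax": 0,"ay": 0,"az": 0,"gripper": 0.2},
])

```text
clock: 18.05
position: [0.3444, 0.2568, 0.1092]
ee_rot: [-0.23, 0.973, -0.001, -0.002]
ft_force: [-0.9, -0.9, -0.4]
grip_width: 0.804
grasp_force: 0.0
```

```bash
python3 - <<'E'
from h import *
o=get_obs();print(o['position'],o['ft_force'],yaw(),o['joint_pos'][6],o['grip_width'])
plan([.345,.2612,.0865],117)
E
```

```text
[0.34443246 0.25684156 0.10924226] [-0.92659501 -0.94685635 -0.41904119] 116.54530104456278 1.3051371037774098 0.8036264912835149
shift [-2.5  3.7 22.7] az -0.5 rows 1 tilt fix axay [-0.05 -0.21]
[(np.float64(-2.5), np.float64(3.7), np.float64(22.7), np.float64(-0.45))]
```

Call:
apply_moves([
  {"x": -2.5,"y": 3.5,"z": 3,"ax": 0,"ay": 0,"az": 0,"gripper": 0.2},
  {"x": 0,"y": 0,"z": 10,"ax": 0,"ay": 0,"az": 0,"gripper": 0.2},
  {"x": 0,"y": 0,"z": 9,"ax": 0,"ay": 0,"az": 0,"gripper": 0.2},
  {"x": 0,"y": 0,"z": 0,"ax": 0,"ay": 0,"az": 0,"gripper": 0.35},
  {"x": 0,"y": 0,"z": 0,"ax": 0,"ay": 0,"az": 0,"gripper": 0.6},
], newtons=40)

```text
clock: 18.47
position: [0.3462, 0.2631, 0.0895]
ee_rot: [-0.23, 0.973, 0.0, -0.0]
ft_force: [1.7, -3.3, 4.4]
grip_width: 0.531
grasp_force: 3.7
```

Call:
apply_moves([
  {"x": 0,"y": 0,"z": 0,"ax": 0,"ay": 0,"az": 0,"gripper": 0.6},
  {"x": 0,"y": 0,"z": 0,"ax": 0,"ay": 0,"az": 0,"gripper": 0.6},
])

```text
clock: 18.63
position: [0.3464, 0.2628, 0.0899]
ee_rot: [-0.23, 0.973, 0.0, -0.0]
ft_force: [0.7, -5.0, 3.3]
grip_width: 0.517
grasp_force: 40.3
```

```bash
python3 - <<'E'
from h import *
o=get_obs();print(o['position'],o['ft_force'],o['torque'],yaw(),o['grip_width'])
E
```

```text
[0.34636026 0.26282381 0.08992434] [ 0.65084305 -4.95320529  3.32562377] [-0.96122503  0.10860393 -0.0240139 ] 116.56584200505122 0.516702819922959
```

Call:
apply_moves([
  {"x": 0,"y": -0.7,"z": 0.3,"ax": 0,"ay": 0,"az": 6.5,"gripper": 0.6},
  {"x": 0,"y": 0,"z": 0.3,"ax": 0,"ay": 0,"az": 6.5,"gripper": 0.6},
  {"x": 0,"y": 0,"z": 0.3,"ax": 0,"ay": 0,"az": 6.5,"gripper": 0.6},
  {"x": 0,"y": 0,"z": 0.3,"ax": 0,"ay": 0,"az": 6.5,"gripper": 0.6},
], newtons=60)

```text
clock: 18.97
position: [0.3466, 0.2619, 0.0887]
ee_rot: [-0.002, 1.0, -0.0, -0.0]
ft_force: [-1.7, -8.7, 8.8]
grip_width: 0.508
grasp_force: 61.3
```

```bash
python3 - <<'E'
from h import *
o=get_obs();print(o['position'],o['ft_force'],o['torque'],yaw(),o['grip_width'])
E
```

```text
[0.34660856 0.26188634 0.08874818] [-1.71091129 -8.6814728   8.78039774] [-1.81333007  0.26448316  0.16591212] 90.255850786481 0.5076595218051391
```

Call:
apply_moves([
  {"x": 0,"y": -0.7,"z": 0,"ax": 0,"ay": 0,"az": 6.5,"gripper": 0.6},
  {"x": 0,"y": -0.3,"z": 0,"ax": 0,"ay": 0,"az": 6.5,"gripper": 0.6},
  {"x": 0,"y": 0,"z": 0.3,"ax": 0,"ay": 0,"az": 6.5,"gripper": 0.6},
  {"x": 0,"y": 0,"z": 0,"ax": 0,"ay": 0,"az": 0,"gripper": 0.6},
  {"x": 0,"y": 0,"z": 0,"ax": 0,"ay": 0,"az": 0,"gripper": 0.25},
])

```text
clock: 19.38
position: [0.3464, 0.2617, 0.0882]
ee_rot: [0.163, 0.987, 0.001, -0.0]
ft_force: [-0.7, -0.1, -0.1]
grip_width: 0.63
grasp_force: 0.0
```

Call:
apply_moves([
  {"x": 0,"y": 0,"z": 0,"ax": 0,"ay": 0,"az": 0,"gripper": 0.2},
  {"x": 0,"y": 0,"z": -20,"ax": 0,"ay": 0,"az": 0,"gripper": 0.2},
  {"x": 0,"y": 0,"z": -30,"ax": 0,"ay": 0,"az": -6.5,"gripper": 0.2},
])

```text
clock: 19.63
position: [0.3454, 0.2609, 0.1371]
ee_rot: [0.108, 0.994, -0.001, -0.001]
ft_force: [0.1, 0.5, 0.6]
grip_width: 0.798
grasp_force: 0.0
```

```bash
python3 - <<'E'
from h import *
o=get_obs();print(o['position'],o['ft_force'],o['torque'],yaw(),o['grip_width'])
plan([.346+.1394,.261+.0129,.139],117)
E
```

```text
[0.34537396 0.2608688  0.13710657] [0.10292259 0.52751461 0.58179662] [0.07208937 0.00385457 0.02802465] 77.65673089493487 0.797987154164609
shift [-134.    42.7   -2.2] az -39.3 rows 6 tilt fix axay [-0.18 -0.08]
[(np.float64(-22.3), np.float64(7.1), np.float64(-0.4), np.float64(-6.56)), (np.float64(-23.0), np.float64(4.5), np.float64(-0.4), np.float64(-6.56)), (np.float64(-23.4), np.float64(1.9), np.float64(-0.4), np.float64(-6.56)), (np.float64(-23.4), np.float64(-0.8), np.float64(-0.4), np.float64(-6.56)), (np.float64(-23.2), np.float64(-3.5), np.float64(-0.4), np.float64(-6.56)), (np.float64(-22.6), np.float64(-6.1), np.float64(-0.4), np.float64(-6.56))]
```

Call:
apply_moves([
  {"x": -22.3,"y": 7,"z": 0,"ax": 0,"ay": 0,"az": -6.5,"gripper": 0.2},
  {"x": -23,"y": 4.5,"z": 0,"ax": 0,"ay": 0,"az": -6.5,"gripper": 0.2},
  {"x": -23.4,"y": 2,"z": 0,"ax": 0,"ay": 0,"az": -6.5,"gripper": 0.2},
  {"x": -23.4,"y": -1,"z": 0,"ax": 0,"ay": 0,"az": -6.5,"gripper": 0.2},
  {"x": -23.2,"y": -3.5,"z": 0,"ax": 0,"ay": 0,"az": -6.5,"gripper": 0.2},
])

```text
clock: 20.05
position: [0.4631, 0.2725, 0.1382]
ee_rot: [-0.177, 0.984, 0.001, 0.0]
ft_force: [-0.2, -0.1, 0.2]
grip_width: 0.805
grasp_force: 0.0
```

Call:
apply_moves([
  {"x": -22.6,"y": -6,"z": 0,"ax": 0,"ay": 0,"az": -6.5,"gripper": 0.2},
  {"x": 0,"y": 0,"z": 0,"ax": 0,"ay": 0,"az": 0,"gripper": 0.2},
  {"x": 0,"y": 0,"z": 0,"ax": 0,"ay": 0,"az": 0,"gripper": 0.2},
])

```text
clock: 20.3
position: [0.4862, 0.2733, 0.1378]
ee_rot: [-0.227, 0.974, 0.0, 0.0]
ft_force: [-1.0, -0.2, 0.0]
grip_width: 0.802
grasp_force: 0.0
```

```bash
python3 - <<'E'
from h import *
c=cam('wrist');o=get_obs();print(o['position'],yaw(),o['grip_width'])
print(proj(c,[[.4854,.2739,.1016]]))
H,S,V=hsv(c)
for y in range(170,340,5):
    print('%3d '%y+''.join('B' if (100<h<128 and s>110) else 'k' if v<62 else 'o' if (8<h<32 and s>90) else 'w' if v>150 else '.' for h,s,v in zip(H[y,230:400:2],S[y,230:400:2],V[y,230:400:2])))
plan([.4854,.2739,.0885],117)
E
```

```text
[0.48520844 0.27350347 0.13779955] 116.22949974758396 0.7988157878677266
[[321.64031712 277.88245096]]
170 wwwwwwwwwwwwwwwwwwwwwwwwwwwwwww.....oo..........k.BBBBBBBBBBBBBBBBBBBBBBBBBBBBkkkkkkk
175 oowwwwwwwwwwwwwwwwwwwwwwwwwwwwww...oo.......o..k.BBBBBBBBBBBBBBBBBBBBBBBBBBBBkkkkkkkk
180 .......oowwwwwwwwwwwwwwwwwwwww....oo........o.k.BBBBBBBBBBBBBBBBBBBBBBBBBBBBkkkkkkkkk
185 ..............oowwwwwwwwwwwwwww..oo......ooo.k.BBBBBBBBBBBBBBBBBBBBBBBBBBBBkkkkkkkkko
190 ..............ooooooooowwwwwww...o..oo.ooooo..BBBBBBBBBBBBBBBBBBBBBBBBBBBkkkkkkkkkko.
195 .............ooooooooooooooooo..o.oooooooook.BBBBBBBBBBBBBBBBBBBBBBBBBBBkkkkkkkkkko..
200 .............oooooooooooooooooookoooooooook.BBBBBBBBBBBBBBBBBBBBBBBBBBBkkkkkkkkkko...
205 ............oooooooooooooooooooooooooooook.BBBBBBBBBBBBBBBBBBBBBBBBBBBkkkkkkkkkoo....
210 ...........oooooooooooooooooooooooooooooo.BBBBBBBBBBBBBBBBBBBBBBBBBBBkkkkkkkkkoo.....
215 ..........ooooooooooooooooooooooooooooooBBBBBBBBBBBBBBBBBBBBBBBBBBBBkkkkkkkkkoo......
220 .........ooooooooooooooooooooooooooooooBBBBBBBBBBBBBBBBBBBBBBBBBBBBkkkkkkkkkoo......o
225 ...
[... 1577 characters left out ...]
kkkk...............................
315 kkkk.......................ww...wwwwwwwwwww..........................................
320 kkkk.....................ww..wwwwwwwwwww.........................................wwww
325 kkkk..................www..wwwwwwwwwww....................................ww........w
330 kkkkoooo............ww..wwwwwwwwwwww................................................w
335 kkkkooooooooooo..www..wwwwwwwwwww....................................................
shift [-0.4  0.2 49.3] az -0.8 rows 2 tilt fix axay [ 0.04 -0.03]
[(np.float64(-0.2), np.float64(0.1), np.float64(24.6), np.float64(-0.39)), (np.float64(-0.2), np.float64(0.1), np.float64(24.6), np.float64(-0.39))]
```

The far knob's ring is centred at (323,278), as predicted. Descend, grip, turn.

Call:
apply_moves([
  {"x": 0,"y": 0,"z": 25,"ax": 0,"ay": 0,"az": 0,"gripper": 0.2},
  {"x": 0,"y": 0,"z": 24,"ax": 0,"ay": 0,"az": 0,"gripper": 0.2},
  {"x": 0,"y": 0,"z": 0,"ax": 0,"ay": 0,"az": 0,"gripper": 0.4},
  {"x": 0,"y": 0,"z": 0,"ax": 0,"ay": 0,"az": 0,"gripper": 0.6},
  {"x": 0,"y": 0,"z": 0,"ax": 0,"ay": 0,"az": 0,"gripper": 0.6},
], newtons=60)

```text
clock: 20.77
position: [0.4837, 0.2741, 0.0897]
ee_rot: [-0.228, 0.974, 0.001, -0.001]
ft_force: [-3.7, 1.7, -6.6]
grip_width: 0.507
grasp_force: 61.7
```

Call:
apply_moves([
  {"x": 0,"y": 0,"z": 0,"ax": 0,"ay": 0,"az": 0,"gripper": 0.6},
  {"x": 0,"y": 0,"z": 0.3,"ax": 0,"ay": 0,"az": 6.5,"gripper": 0.6},
  {"x": 0,"y": 0,"z": 0.3,"ax": 0,"ay": 0,"az": 6.5,"gripper": 0.6},
])

```text
clock: 21.02
position: [0.4837, 0.2741, 0.089]
ee_rot: [-0.114, 0.994, 0.001, -0.002]
ft_force: [-6.3, 0.5, -3.4]
grip_width: 0.504
grasp_force: 61.7
```

```bash
python3 - <<'E'
from h import *
o=get_obs();print(o['position'],o['ft_force'],o['torque'],yaw(),o['grip_width'],o['grasp_force'])
E
```

```text
[0.48367014 0.27412328 0.08903156] [-6.28168871  0.49048693 -3.42052081] [-0.05946504  1.27402986  0.09522799] 103.06084798605372 0.5039440591248168 61.73557162284851
```

Call:
apply_moves([
  {"x": 0,"y": 0,"z": 0.3,"ax": 0,"ay": 0,"az": 6.5,"gripper": 0.6},
  {"x": 0,"y": 0,"z": 0.3,"ax": 0,"ay": 0,"az": 6.5,"gripper": 0.6},
  {"x": 0,"y": 0,"z": 0.3,"ax": 0,"ay": 0,"az": 6.5,"gripper": 0.6},
  {"x": 0,"y": 0,"z": 0.3,"ax": 0,"ay": 0,"az": 6.5,"gripper": 0.6},
  {"x": 0,"y": 0,"z": 0.3,"ax": 0,"ay": 0,"az": 6.5,"gripper": 0.6},
])

```text
clock: 21.43
position: [0.4836, 0.2742, 0.0876]
ee_rot: [0.169, 0.986, 0.0, -0.002]
ft_force: [-7.6, -0.2, -3.2]
grip_width: 0.505
grasp_force: 61.8
```

Call:
apply_moves([
  {"x": 0,"y": 0,"z": 0,"ax": 0,"ay": 0,"az": 0,"gripper": 0.6},
  {"x": 0,"y": 0,"z": 0,"ax": 0,"ay": 0,"az": 0,"gripper": 0.25},
  {"x": 0,"y": 0,"z": 0,"ax": 0,"ay": 0,"az": 0,"gripper": 0.2},
  {"x": 0,"y": 0,"z": -20,"ax": 0,"ay": 0,"az": 0,"gripper": 0.2},
  {"x": 0,"y": 0,"z": -31,"ax": 0,"ay": 0,"az": -6.5,"gripper": 0.2},
])

```text
clock: 21.85
position: [0.4844, 0.273, 0.1374]
ee_rot: [0.111, 0.994, -0.001, -0.001]
ft_force: [-0.2, 1.5, 0.8]
grip_width: 0.798
grasp_force: 0.0
```

Call:
apply_moves([
  {"x": 22.2,"y": -7,"z": 0,"ax": 0,"ay": 0,"az": -6.5,"gripper": 0.2},
  {"x": 22.7,"y": -4.5,"z": 0,"ax": 0,"ay": 0,"az": -6.5,"gripper": 0.2},
  {"x": 23,"y": -2,"z": 0,"ax": 0,"ay": 0,"az": -6.5,"gripper": 0.2},
  {"x": 23,"y": 1,"z": 0,"ax": 0,"ay": 0,"az": -6.5,"gripper": 0.2},
  {"x": 22.8,"y": 3.5,"z": 0,"ax": 0,"ay": 0,"az": -6.5,"gripper": 0.2},
])

```text
clock: 22.27
position: [0.37, 0.264, 0.1389]
ee_rot: [-0.174, 0.985, 0.001, 0.001]
ft_force: [-0.4, -0.3, 0.6]
grip_width: 0.8
grasp_force: 0.0
```

Call:
apply_moves([
  {"x": 22.2,"y": 6,"z": 0,"ax": 0,"ay": 0,"az": -6.5,"gripper": 0.2},
  {"x": 0,"y": 0,"z": 0,"ax": 0,"ay": 0,"az": 0,"gripper": 0.2},
  {"x": 0,"y": 0,"z": 0,"ax": 0,"ay": 0,"az": 0,"gripper": 0.2},
])

```text
clock: 22.52
position: [0.3471, 0.2628, 0.1391]
ee_rot: [-0.228, 0.974, 0.002, 0.0]
ft_force: [0.4, 0.6, 0.6]
grip_width: 0.8
grasp_force: 0.0
```

```bash
python3 - <<'E'
from h import *
o=get_obs();print(o['position'],o['ft_force'],yaw(),o['grip_width'])
plan([.3463,.2615,.088],117)
E
```

```text
[0.34714551 0.26275924 0.13910131] [0.44057802 0.59859897 0.59715466] 116.31182893491055 0.7998196793171215
shift [ 1.4 -1.  51.1] az -0.7 rows 2 tilt fix axay [0.24 0.11]
[(np.float64(0.7), np.float64(-0.5), np.float64(25.5), np.float64(-0.34)), (np.float64(0.7), np.float64(-0.5), np.float64(25.5), np.float64(-0.34))]
```

Call:
apply_moves([
  {"x": 1,"y": -0.5,"z": 25,"ax": 0,"ay": 0,"az": 0,"gripper": 0.2},
  {"x": 0,"y": -0.5,"z": 26,"ax": 0,"ay": 0,"az": 0,"gripper": 0.2},
  {"x": 0,"y": 0,"z": 0,"ax": 0,"ay": 0,"az": 0,"gripper": 0.4},
  {"x": 0,"y": 0,"z": 0,"ax": 0,"ay": 0,"az": 0,"gripper": 0.6},
  {"x": 0,"y": 0,"z": 0,"ax": 0,"ay": 0,"az": 0,"gripper": 0.6},
])

```text
clock: 22.93
position: [0.3463, 0.262, 0.088]
ee_rot: [-0.227, 0.974, 0.001, -0.001]
ft_force: [-7.5, 7.3, -6.7]
grip_width: 0.507
grasp_force: 61.7
```

Call:
apply_moves([
  {"x": 0,"y": 0,"z": 0,"ax": 0,"ay": 0,"az": 0,"gripper": 0.6},
  {"x": 0,"y": 0,"z": 0.3,"ax": 0,"ay": 0,"az": 6.5,"gripper": 0.6},
  {"x": 0,"y": 0,"z": 0.3,"ax": 0,"ay": 0,"az": 6.5,"gripper": 0.6},
  {"x": 0,"y": 0,"z": 0.3,"ax": 0,"ay": 0,"az": 6.5,"gripper": 0.6},
  {"x": 0,"y": 0,"z": 0.3,"ax": 0,"ay": 0,"az": 6.5,"gripper": 0.6},
])

```text
clock: 23.35
position: [0.3464, 0.2612, 0.0868]
ee_rot: [0.001, 1.0, 0.0, -0.001]
ft_force: [-5.2, 1.9, -5.4]
grip_width: 0.507
grasp_force: 61.8
```

Call:
apply_moves([
  {"x": 0,"y": 0,"z": 0.3,"ax": 0,"ay": 0,"az": 6.5,"gripper": 0.6},
  {"x": 0,"y": 0,"z": 0.3,"ax": 0,"ay": 0,"az": 6.5,"gripper": 0.6},
  {"x": 0,"y": 0,"z": 0.3,"ax": 0,"ay": 0,"az": 6.5,"gripper": 0.6},
  {"x": 0,"y": 0,"z": 0,"ax": 0,"ay": 0,"az": 0,"gripper": 0.6},
])

```text
clock: 23.68
position: [0.3462, 0.2606, 0.0858]
ee_rot: [0.171, 0.985, -0.0, -0.001]
ft_force: [-6.7, -0.8, -1.6]
grip_width: 0.509
grasp_force: 62.3
```

```bash
python3 - <<'E'
from h import *
o=get_obs();print(o['position'],o['ft_force'],o['torque'],yaw(),o['grip_width'])
E
```

```text
[0.3461918  0.26063471 0.08582556] [-6.71033213 -0.75474    -1.5829333 ] [-0.36975848  1.53855336 -0.13535537] 70.2877421745581 0.5088636128916606
```

Call:
apply_moves([
  {"x": 0,"y": 0,"z": 0,"ax": 0,"ay": 0,"az": 0,"gripper": 0.25},
  {"x": 0,"y": 0,"z": 0,"ax": 0,"ay": 0,"az": 0,"gripper": 0.2},
  {"x": 0,"y": 0,"z": -22,"ax": 0,"ay": 0,"az": 0,"gripper": 0.2},
  {"x": 0,"y": 0,"z": -31,"ax": 0,"ay": 0,"az": -6.5,"gripper": 0.2},
])

```text
clock: 24.02
position: [0.3469, 0.2594, 0.138]
ee_rot: [0.112, 0.994, -0.002, -0.0]
ft_force: [0.3, 1.1, -1.1]
grip_width: 0.801
grasp_force: 0.0
```

Call:
apply_moves([
  {"x": -22.3,"y": 7,"z": 0,"ax": 0,"ay": 0,"az": -6.5,"gripper": 0.2},
  {"x": -22.8,"y": 4.5,"z": 0,"ax": 0,"ay": 0,"az": -6.5,"gripper": 0.2},
  {"x": -23.2,"y": 2,"z": 0,"ax": 0,"ay": 0,"az": -6.5,"gripper": 0.2},
  {"x": -23.2,"y": -1,"z": 0,"ax": 0,"ay": 0,"az": -6.5,"gripper": 0.2},
  {"x": -23,"y": -3.5,"z": 0,"ax": 0,"ay": 0,"az": -6.5,"gripper": 0.2},
])

```text
clock: 24.43
position: [0.4578, 0.2681, 0.139]
ee_rot: [-0.158, 0.987, 0.001, 0.0]
ft_force: [-1.3, 1.1, 0.6]
grip_width: 0.799
grasp_force: 0.0
```

Call:
apply_moves([
  {"x": -22.4,"y": -6,"z": 0,"ax": 0,"ay": 0,"az": -6.5,"gripper": 0.2},
  {"x": 0,"y": 0,"z": 0,"ax": 0,"ay": 0,"az": 0,"gripper": 0.2},
  {"x": 0,"y": 0,"z": 0,"ax": 0,"ay": 0,"az": 0,"gripper": 0.2},
])

```text
clock: 24.68
position: [0.4808, 0.2679, 0.1385]
ee_rot: [-0.209, 0.978, -0.0, 0.0]
ft_force: [-0.7, -0.3, 0.1]
grip_width: 0.798
grasp_force: 0.0
```

```bash
python3 - <<'E'
from h import *
o=get_obs();print(o['position'],o['ft_force'],yaw(),o['grip_width'])
plan([.4842,.2738,.0868],117)
E
```

```text
[0.48078839 0.26787843 0.138532  ] [-0.67727872 -0.2914508   0.14911722] 114.18359718504301 0.7975350795217615
shift [-5.5  4.  51.7] az -2.8 rows 2 tilt fix axay [-0.03  0.01]
[(np.float64(-2.8), np.float64(2.0), np.float64(25.9), np.float64(-1.41)), (np.float64(-2.8), np.float64(1.9), np.float64(25.9), np.float64(-1.41))]
```

Call:
apply_moves([
  {"x": -5.5,"y": 4,"z": 5,"ax": 0,"ay": 0,"az": -2.5,"gripper": 0.2},
  {"x": 0,"y": 0,"z": 23,"ax": 0,"ay": 0,"az": 0,"gripper": 0.2},
  {"x": 0,"y": 0,"z": 24,"ax": 0,"ay": 0,"az": 0,"gripper": 0.2},
  {"x": 0,"y": 0,"z": 0,"ax": 0,"ay": 0,"az": 0,"gripper": 0.4},
  {"x": 0,"y": 0,"z": 0,"ax": 0,"ay": 0,"az": 0,"gripper": 0.6},
])

```text
clock: 25.1
position: [0.4815, 0.2743, 0.086]
ee_rot: [-0.232, 0.973, -0.0, -0.001]
ft_force: [2.5, -15.9, 5.6]
grip_width: 0.527
grasp_force: 9.4
```

Call:
apply_moves([
  {"x": 0,"y": 0,"z": 0,"ax": 0,"ay": 0,"az": 0,"gripper": 0.6},
  {"x": 0,"y": 0,"z": 0,"ax": 0,"ay": 0,"az": 0,"gripper": 0.6},
  {"x": 0,"y": 0,"z": 0.3,"ax": 0,"ay": 0,"az": 6.5,"gripper": 0.6},
  {"x": 0,"y": 0,"z": 0.3,"ax": 0,"ay": 0,"az": 6.5,"gripper": 0.6},
  {"x": 0,"y": 0,"z": 0.3,"ax": 0,"ay": 0,"az": 6.5,"gripper": 0.6},
])

```text
clock: 25.52
position: [0.4817, 0.2743, 0.0859]
ee_rot: [-0.061, 0.998, 0.001, -0.001]
ft_force: [-2.5, -2.5, -3.1]
grip_width: 0.51
grasp_force: 61.6
```

Call:
apply_moves([
  {"x": 0,"y": 0,"z": 0.3,"ax": 0,"ay": 0,"az": 6.5,"gripper": 0.6},
  {"x": 0,"y": 0,"z": 0.3,"ax": 0,"ay": 0,"az": 6.5,"gripper": 0.6},
  {"x": 0,"y": 0,"z": 0.3,"ax": 0,"ay": 0,"az": 6.5,"gripper": 0.6},
  {"x": 0,"y": 0,"z": 0.3,"ax": 0,"ay": 0,"az": 6.5,"gripper": 0.6},
  {"x": 0,"y": 0,"z": 0,"ax": 0,"ay": 0,"az": 0,"gripper": 0.6},
])

```text
clock: 25.93
position: [0.4819, 0.2752, 0.0846]
ee_rot: [0.164, 0.986, 0.001, -0.001]
ft_force: [-5.0, -0.7, 0.8]
grip_width: 0.506
grasp_force: 61.9
```

```bash
python3 - <<'E'
from h import *
o=get_obs();print(o['position'],o['ft_force'],o['torque'],yaw(),o['grip_width'])
E
```

```text
[0.48190165 0.27521498 0.08463   ] [-4.97013597 -0.67309022  0.76926669] [-0.06216135  0.98563304 -0.15391786] 71.07860641585495 0.5057202314401675
```

Call:
apply_moves([
  {"x": 0,"y": 0,"z": 0,"ax": 0,"ay": 0,"az": 0,"gripper": 0.25},
  {"x": 0,"y": 0,"z": 0,"ax": 0,"ay": 0,"az": 0,"gripper": 0.2},
  {"x": 0,"y": 0,"z": -23,"ax": 0,"ay": 0,"az": 0,"gripper": 0.2},
  {"x": 0,"y": 0,"z": -31,"ax": 0,"ay": 0,"az": -6.5,"gripper": 0.2},
])

```text
clock: 26.27
position: [0.4817, 0.2742, 0.1371]
ee_rot: [0.105, 0.994, -0.001, -0.001]
ft_force: [0.1, 0.7, -0.0]
grip_width: 0.797
grasp_force: 0.0
```

Call:
apply_moves([
  {"x": 22.2,"y": -7,"z": 0,"ax": 0,"ay": 0,"az": -6.5,"gripper": 0.2},
  {"x": 22.7,"y": -4.5,"z": 0,"ax": 0,"ay": 0,"az": -6.5,"gripper": 0.2},
  {"x": 23,"y": -2,"z": 0,"ax": 0,"ay": 0,"az": -6.5,"gripper": 0.2},
  {"x": 23,"y": 1,"z": 0,"ax": 0,"ay": 0,"az": -6.5,"gripper": 0.2},
  {"x": 22.8,"y": 3.5,"z": 0,"ax": 0,"ay": 0,"az": -6.5,"gripper": 0.2},
])

```text
clock: 26.68
position: [0.3672, 0.2639, 0.1384]
ee_rot: [-0.181, 0.984, 0.001, 0.0]
ft_force: [0.0, -0.3, 0.4]
grip_width: 0.798
grasp_force: 0.0
```

Call:
apply_moves([
  {"x": 22.2,"y": 6,"z": 0,"ax": 0,"ay": 0,"az": -6.5,"gripper": 0.2},
  {"x": 0,"y": 0,"z": 0,"ax": 0,"ay": 0,"az": 0,"gripper": 0.2},
  {"x": 0,"y": 0,"z": 0,"ax": 0,"ay": 0,"az": 0,"gripper": 0.2},
])

```text
clock: 26.93
position: [0.3442, 0.2626, 0.1388]
ee_rot: [-0.234, 0.972, 0.003, -0.0]
ft_force: [-0.1, -1.3, 0.0]
grip_width: 0.8
grasp_force: 0.0
```

```bash
python3 - <<'E'
from h import *
o=get_obs();print(o['position'],o['ft_force'],yaw(),o['grip_width'])
plan([.3463,.2613,.0855],117)
E
```

```text
[0.3442215  0.26264917 0.13878883] [-0.12453937 -1.2782995   0.01891265] 117.04107272695695 0.8004650763948989
shift [-1.2 -2.4 53.3] az 0.0 rows 2 tilt fix axay [0.31 0.06]
[(np.float64(-0.6), np.float64(-1.2), np.float64(26.6), np.float64(0.02)), (np.float64(-0.6), np.float64(-1.2), np.float64(26.6), np.float64(0.02))]
```

Call:
apply_moves([
  {"x": -1.5,"y": -1.5,"z": 26,"ax": 0,"ay": 0,"az": 0,"gripper": 0.2},
  {"x": 0,"y": 0,"z": 26.5,"ax": 0,"ay": 0,"az": 0,"gripper": 0.2},
  {"x": 0,"y": 0,"z": 0,"ax": 0,"ay": 0,"az": 0,"gripper": 0.4},
  {"x": 0,"y": 0,"z": 0,"ax": 0,"ay": 0,"az": 0,"gripper": 0.6},
  {"x": 0,"y": 0,"z": 0,"ax": 0,"ay": 0,"az": 0,"gripper": 0.6},
])

```text
clock: 27.35
position: [0.3461, 0.262, 0.0862]
ee_rot: [-0.232, 0.973, 0.0, -0.001]
ft_force: [-5.8, 6.9, -8.6]
grip_width: 0.51
grasp_force: 62.0
```

Call:
apply_moves([
  {"x": 0,"y": 0,"z": 0,"ax": 0,"ay": 0,"az": 0,"gripper": 0.6},
  {"x": 0,"y": 0,"z": 0.3,"ax": 0,"ay": 0,"az": 6.5,"gripper": 0.6},
  {"x": 0,"y": 0,"z": 0.3,"ax": 0,"ay": 0,"az": 6.5,"gripper": 0.6},
])

```text
clock: 27.6
position: [0.3462, 0.2616, 0.0857]
ee_rot: [-0.119, 0.993, 0.001, -0.001]
ft_force: [-4.0, 3.6, -8.2]
grip_width: 0.508
grasp_force: 62.2
```

```bash
python3 -c "
from h import *
o=get_obs();print(o['position'],o['ft_force'],o['torque'],yaw(),o['tau'][6])"
```

```text
[0.34618059 0.26160202 0.08569645] [-4.00731731  3.59507216 -8.16829825] [0.38228609 0.76326628 0.17271741] 103.61304736701344 3.172008991241455
```

Call:
apply_moves([
  {"x": 0,"y": 0,"z": 0.3,"ax": 0,"ay": 0,"az": 6.5,"gripper": 0.6},
  {"x": 0,"y": 0,"z": 0.3,"ax": 0,"ay": 0,"az": 6.5,"gripper": 0.6},
])

```text
clock: 27.77
position: [0.3461, 0.2612, 0.0851]
ee_rot: [-0.005, 1.0, 0.0, -0.001]
ft_force: [-3.7, 2.1, -7.2]
grip_width: 0.504
grasp_force: 62.2
```

```bash
python3 -c "
from h import *
o=get_obs();print(o['position'],o['ft_force'],o['torque'],yaw(),o['tau'][6])"
```

```text
[0.34614535 0.26123821 0.08505642] [-3.71904294  2.08670757 -7.23598714] [-0.05898039  0.7947575   0.14080226] 90.55559719182432 2.6061690598726273
```

Call:
apply_moves([
  {"x": 0,"y": 0,"z": 0.3,"ax": 0,"ay": 0,"az": 6.5,"gripper": 0.6},
  {"x": 0,"y": 0,"z": 0.3,"ax": 0,"ay": 0,"az": 6.5,"gripper": 0.6},
])

```text
clock: 27.93
position: [0.3461, 0.2609, 0.0844]
ee_rot: [0.108, 0.994, -0.0, -0.001]
ft_force: [-4.2, -0.4, -5.0]
grip_width: 0.506
grasp_force: 62.4
```

```bash
python3 -c "
from h import *
o=get_obs();print(o['position'],o['ft_force'],o['torque'],yaw(),o['tau'][6])"
```

```text
[0.34606326 0.26091136 0.08441453] [-4.15798955 -0.35619041 -5.03822629] [-0.37998721  1.08041669  0.20931823] 77.54694950623576 2.5841152667999268
```

Call:
apply_moves([
  {"x": 0,"y": 0,"z": 0,"ax": 0,"ay": 0,"az": 0,"gripper": 0.6},
  {"x": 0,"y": 0,"z": 0,"ax": 0,"ay": 0,"az": 0,"gripper": 0.25},
  {"x": 0,"y": 0,"z": 0,"ax": 0,"ay": 0,"az": 0,"gripper": 0.2},
  {"x": 0,"y": 0,"z": -23,"ax": 0,"ay": 0,"az": 0,"gripper": 0.2},
  {"x": 0,"y": 0,"z": -31,"ax": 0,"ay": 0,"az": 0,"gripper": 0.2},
])

```text
clock: 28.35
position: [0.3471, 0.2596, 0.1375]
ee_rot: [0.105, 0.994, -0.002, 0.0]
ft_force: [-1.3, 1.6, 0.1]
grip_width: 0.801
grasp_force: 0.0
```

Call:
apply_moves([
  {"x": -22.3,"y": 7,"z": 0,"ax": 0,"ay": 0,"az": -6.5,"gripper": 0.2},
  {"x": -22.8,"y": 4.5,"z": 0,"ax": 0,"ay": 0,"az": -6.5,"gripper": 0.2},
  {"x": -23.2,"y": 2,"z": 0,"ax": 0,"ay": 0,"az": -6.5,"gripper": 0.2},
  {"x": -23.2,"y": -1,"z": 0,"ax": 0,"ay": 0,"az": -6.5,"gripper": 0.2},
  {"x": -23,"y": -3.5,"z": 0,"ax": 0,"ay": 0,"az": -6.5,"gripper": 0.2},
])

```text
clock: 28.77
position: [0.4418, 0.2644, 0.1376]
ee_rot: [-0.13, 0.991, 0.0, -0.002]
ft_force: [-0.8, 0.2, 1.0]
grip_width: 0.799
grasp_force: 0.0
```

Call:
apply_moves([
  {"x": -23,"y": -6,"z": 0,"ax": 0,"ay": 0,"az": -6.5,"gripper": 0.2},
  {"x": 0,"y": 0,"z": 0,"ax": 0,"ay": 0,"az": 0,"gripper": 0.2},
  {"x": 0,"y": 0,"z": 0,"ax": 0,"ay": 0,"az": 0,"gripper": 0.2},
])

```text
clock: 29.02
position: [0.4663, 0.262, 0.1375]
ee_rot: [-0.181, 0.984, -0.001, -0.002]
ft_force: [0.6, -0.0, -0.1]
grip_width: 0.796
grasp_force: 0.0
```

```bash
python3 - <<'E'
from h import *
o=get_obs();print(o['position'],o['ft_force'],yaw(),o['grip_width'])
plan([.4838,.2742,.0845],117)
E
```

```text
[0.46631988 0.26201494 0.1374815 ] [ 0.60163321 -0.04882384 -0.07357314] 110.83837147787582 0.7955994916245882
shift [-20.9   5.2  52.9] az -6.2 rows 2 tilt fix axay [-0.05 -0.25]
[(np.float64(-10.5), np.float64(2.6), np.float64(26.4), np.float64(-3.08)), (np.float64(-10.6), np.float64(2.0), np.float64(26.4), np.float64(-3.08))]
```

Call:
apply_moves([
  {"x": -21,"y": 5.2,"z": 0,"ax": 0,"ay": 0,"az": -6,"gripper": 0.2},
  {"x": 0,"y": 0,"z": 26,"ax": 0,"ay": 0,"az": 0,"gripper": 0.2},
  {"x": 0,"y": 0,"z": 26.5,"ax": 0,"ay": 0,"az": 0,"gripper": 0.2},
  {"x": 0,"y": 0,"z": 0,"ax": 0,"ay": 0,"az": 0,"gripper": 0.4},
  {"x": 0,"y": 0,"z": 0,"ax": 0,"ay": 0,"az": 0,"gripper": 0.6},
])

```text
clock: 29.43
position: [0.481, 0.2745, 0.0843]
ee_rot: [-0.233, 0.973, -0.001, -0.004]
ft_force: [6.4, -24.9, 3.7]
grip_width: 0.535
grasp_force: 13.7
```

Call:
apply_moves([
  {"x": 0,"y": 0,"z": 0,"ax": 0,"ay": 0,"az": 0,"gripper": 0.6},
  {"x": 0,"y": 0,"z": 0,"ax": 0,"ay": 0,"az": 0,"gripper": 0.6},
  {"x": 0,"y": 0,"z": 0.3,"ax": 0,"ay": 0,"az": 6.5,"gripper": 0.6},
  {"x": 0,"y": 0,"z": 0.3,"ax": 0,"ay": 0,"az": 6.5,"gripper": 0.6},
])

```text
clock: 29.77
position: [0.4812, 0.2741, 0.0847]
ee_rot: [-0.118, 0.993, -0.001, -0.003]
ft_force: [0.8, -5.5, -9.4]
grip_width: 0.505
grasp_force: 62.3
```

```bash
python3 -c "
from h import *
o=get_obs();print(o['position'],o['ft_force'],o['torque'],yaw(),o['tau'][6])"
```

```text
[0.48121026 0.2741255  0.08468926] [ 0.82819818 -5.54898902 -9.43255919] [-0.77097745 -0.04111498  0.16135563] 103.5976165985942 2.7964574843645096
```

Call:
apply_moves([
  {"x": 0,"y": 0,"z": 0.3,"ax": 0,"ay": 0,"az": 6.5,"gripper": 0.6},
  {"x": 0,"y": 0,"z": 0.3,"ax": 0,"ay": 0,"az": 6.5,"gripper": 0.6},
])

```text
clock: 29.93
position: [0.4812, 0.2747, 0.0842]
ee_rot: [-0.005, 1.0, -0.001, -0.003]
ft_force: [1.1, -3.4, -10.6]
grip_width: 0.504
grasp_force: 62.2
```

```bash
python3 -c "
from h import *
o=get_obs();print(o['position'],o['ft_force'],o['torque'],yaw(),o['tau'][6])"
```

```text
[0.48117962 0.27468604 0.08415176] [  1.13060586  -3.38599467 -10.62245453] [-0.54382066 -0.22060229  0.14785203] 90.57999568160143 2.2832760214805603
```

Call:
apply_moves([
  {"x": 0,"y": 0,"z": 0.3,"ax": 0,"ay": 0,"az": 6.5,"gripper": 0.6},
  {"x": 0,"y": 0,"z": 0.3,"ax": 0,"ay": 0,"az": 6.5,"gripper": 0.6},
])

```text
clock: 30.1
position: [0.4813, 0.2753, 0.0836]
ee_rot: [0.108, 0.994, -0.001, -0.003]
ft_force: [1.0, -2.0, -10.5]
grip_width: 0.504
grasp_force: 62.3
```

```bash
python3 -c "
from h import *
o=get_obs();print(o['position'],o['ft_force'],o['torque'],yaw(),o['tau'][6])"
```

```text
[0.48127444 0.27526201 0.08360724] [  0.99441591  -2.02335591 -10.48390262] [-0.19449979 -0.5052886   0.15912431] 77.60721341646362 2.2526054084300995
```

Call:
apply_moves([
  {"x": 0,"y": 0,"z": 0.3,"ax": 0,"ay": 0,"az": 6.5,"gripper": 0.6},
  {"x": 0,"y": 0,"z": 0.3,"ax": 0,"ay": 0,"az": 6.5,"gripper": 0.6},
])

```text
clock: 30.27
position: [0.4815, 0.2758, 0.0832]
ee_rot: [0.22, 0.976, -0.001, -0.002]
ft_force: [3.2, -0.9, -10.8]
grip_width: 0.505
grasp_force: 62.3
```

```bash
python3 -c "
from h import *
o=get_obs();print(o['position'],o['ft_force'],o['torque'],yaw(),o['tau'][6])"
```

```text
[0.48149853 0.27575808 0.08318146] [  3.17582939  -0.92760677 -10.84936793] [ 0.03950081 -0.74231738  0.19119425] 64.62934673179996 2.222980633378029
```

Call:
apply_moves([
  {"x": 0,"y": 0,"z": 0,"ax": 0,"ay": 0,"az": 0,"gripper": 0.6},
  {"x": 0,"y": 0,"z": 0,"ax": 0,"ay": 0,"az": 0,"gripper": 0.25},
  {"x": 0,"y": 0,"z": 0,"ax": 0,"ay": 0,"az": 0,"gripper": 0.2},
  {"x": 0,"y": 0,"z": -24,"ax": 0,"ay": 0,"az": 0,"gripper": 0.2},
  {"x": 0,"y": 0,"z": -31,"ax": 0,"ay": 0,"az": -6.5,"gripper": 0.2},
])

```text
clock: 30.68
position: [0.4809, 0.2755, 0.1367]
ee_rot: [0.16, 0.987, -0.002, -0.004]
ft_force: [0.1, 0.4, -0.2]
grip_width: 0.796
grasp_force: 0.0
```

Call:
apply_moves([
  {"x": 22.2,"y": -9,"z": 0,"ax": 0,"ay": 0,"az": -6.5,"gripper": 0.2},
  {"x": 22.7,"y": -6.5,"z": 0,"ax": 0,"ay": 0,"az": -6.5,"gripper": 0.2},
  {"x": 23,"y": -4,"z": 0,"ax": 0,"ay": 0,"az": -6.5,"gripper": 0.2},
  {"x": 23,"y": -1,"z": 0,"ax": 0,"ay": 0,"az": -6.5,"gripper": 0.2},
  {"x": 22.8,"y": 1.5,"z": 0,"ax": 0,"ay": 0,"az": -6.5,"gripper": 0.2},
])

```text
clock: 31.1
position: [0.367, 0.2681, 0.1378]
ee_rot: [-0.12, 0.993, -0.0, -0.003]
ft_force: [-0.0, -0.8, 1.2]
grip_width: 0.802
grasp_force: 0.0
```

Call:
apply_moves([
  {"x": 20,"y": 4,"z": 0,"ax": 0,"ay": 0,"az": -6.5,"gripper": 0.2},
  {"x": 0,"y": 0,"z": 0,"ax": 0,"ay": 0,"az": -6,"gripper": 0.2},
  {"x": 0,"y": 0,"z": 0,"ax": 0,"ay": 0,"az": 0,"gripper": 0.2},
])

```text
clock: 31.35
position: [0.3501, 0.2686, 0.139]
ee_rot: [-0.216, 0.976, 0.003, -0.005]
ft_force: [-0.0, 0.3, -0.1]
grip_width: 0.799
grasp_force: 0.0
```

```bash
python3 - <<'E'
from h import *
o=get_obs();print(o['position'],o['ft_force'],yaw(),o['grip_width'])
plan([.3463,.2613,.084],117)
E
```

```text
[0.3500563  0.26857772 0.13899211] [-0.03003808  0.25894552 -0.10273567] 114.88934311158394 0.7987449202637317
shift [ 6.  -5.5 55. ] az -2.1 rows 2 tilt fix axay [ 0.5  -0.46]
[(np.float64(3.0), np.float64(-2.8), np.float64(27.5), np.float64(-1.06)), (np.float64(3.1), np.float64(-2.7), np.float64(27.5), np.float64(-1.06))]
```

Call:
apply_moves([
  {"x": 6,"y": -5.5,"z": 0,"ax": 0.4,"ay": -0.4,"az": -2,"gripper": 0.2},
  {"x": 0,"y": 0,"z": 27,"ax": 0,"ay": 0,"az": 0,"gripper": 0.2},
  {"x": 0,"y": 0,"z": 27.5,"ax": 0,"ay": 0,"az": 0,"gripper": 0.2},
  {"x": 0,"y": 0,"z": 0,"ax": 0,"ay": 0,"az": 0,"gripper": 0.4},
  {"x": 0,"y": 0,"z": 0,"ax": 0,"ay": 0,"az": 0,"gripper": 0.6},
])

```text
clock: 31.77
position: [0.3463, 0.2603, 0.0931]
ee_rot: [-0.227, 0.974, -0.005, -0.001]
ft_force: [-21.3, 28.5, 5.8]
grip_width: 0.534
grasp_force: 17.4
```

Call:
apply_moves([
  {"x": 0,"y": 0,"z": 0,"ax": 0,"ay": 0,"az": 0,"gripper": 0.6},
  {"x": 0,"y": 0,"z": 0,"ax": 0,"ay": 0,"az": 0,"gripper": 0.6},
  {"x": 0,"y": 0,"z": 0.3,"ax": 0,"ay": 0,"az": 6.5,"gripper": 0.6},
  {"x": 0,"y": 0,"z": 0.3,"ax": 0,"ay": 0,"az": 6.5,"gripper": 0.6},
])

```text
clock: 32.1
position: [0.3457, 0.2612, 0.0934]
ee_rot: [-0.115, 0.993, -0.003, -0.002]
ft_force: [-7.9, 7.0, -1.8]
grip_width: 0.496
grasp_force: 61.0
```

```bash
python3 -c "
from h import *
o=get_obs();print(o['position'],o['ft_force'],o['torque'],yaw(),o['tau'][6])"
```

```text
[0.34574767 0.26115522 0.09339861] [-7.90188042  7.0401596  -1.79088993] [1.22448583 1.60713374 0.15369007] 103.17137447751112 3.1926897168159485
```

Call:
apply_moves([
  {"x": 0,"y": 0,"z": 0.3,"ax": 0,"ay": 0,"az": 6.5,"gripper": 0.6},
])

```text
clock: 32.18
position: [0.3457, 0.2611, 0.0931]
ee_rot: [-0.058, 0.998, -0.003, -0.002]
ft_force: [-8.4, 6.2, 0.7]
grip_width: 0.499
grasp_force: 61.1
```

```bash
python3 -c "
from h import *
o=get_obs();print(o['position'],o['ft_force'],o['torque'],yaw(),o['tau'][6])"
```

```text
[0.34572735 0.26106516 0.0931202 ] [-8.35287617  6.23304955  0.69437188] [1.09005134 1.7074694  0.14171249] 96.61925971708686 2.692033275961876
```

Call:
apply_moves([
  {"x": 0,"y": 0,"z": 0.3,"ax": 0,"ay": 0,"az": 6.5,"gripper": 0.6},
])

```text
clock: 32.27
position: [0.3457, 0.2609, 0.0928]
ee_rot: [-0.001, 1.0, -0.003, -0.002]
ft_force: [-9.3, 4.7, 3.4]
grip_width: 0.495
grasp_force: 61.3
```

```bash
python3 -c "
from h import *
o=get_obs();print(o['position'],o['ft_force'],o['torque'],yaw(),o['tau'][6])"
```

```text
[0.3456947  0.26094201 0.09284204] [-9.33326147  4.74730548  3.42459308] [0.75205863 1.98414012 0.13446173] 90.11468485848016 2.6361731439828873
```

Call:
apply_moves([
  {"x": 0,"y": 0,"z": 0.3,"ax": 0,"ay": 0,"az": 6.5,"gripper": 0.6},
])

```text
clock: 32.35
position: [0.3456, 0.2608, 0.0926]
ee_rot: [0.056, 0.998, -0.003, -0.002]
ft_force: [-10.0, 4.0, 6.1]
grip_width: 0.499
grasp_force: 61.5
```

```bash
python3 -c "
from h import *
o=get_obs();print(o['position'],o['ft_force'],o['torque'],yaw(),o['tau'][6])"
```

```text
[0.34564382 0.26083913 0.09260144] [-9.95298328  4.01216132  6.09602443] [0.56978904 2.21669136 0.15461797] 83.61340149395622 2.621380537748337
```

Call:
apply_moves([
  {"x": 0,"y": 0,"z": 0,"ax": 0,"ay": 0,"az": 6.5,"gripper": 0.6},
])

```text
clock: 32.43
position: [0.3456, 0.2607, 0.0926]
ee_rot: [0.112, 0.994, -0.003, -0.002]
ft_force: [-8.6, 5.1, 1.9]
grip_width: 0.496
grasp_force: 61.4
```

```bash
python3 -c "
from h import *
o=get_obs();print(o['position'],o['ft_force'],o['torque'],yaw(),o['tau'][6])"
```

```text
[0.34557634 0.26070957 0.09255765] [-8.63843553  5.14064595  1.89037903] [0.6763247  2.12064783 0.13335354] 77.10944710749837 2.698967233300209
```

Call:
apply_moves([
  {"x": 0,"y": 0,"z": 0,"ax": 0,"ay": 0,"az": 0,"gripper": 0.25},
  {"x": 0,"y": 0,"z": 0,"ax": 0,"ay": 0,"az": 0,"gripper": 0.2},
  {"x": 0,"y": 0,"z": -20,"ax": 0,"ay": 0,"az": 0,"gripper": 0.2},
  {"x": 0,"y": 0,"z": -25,"ax": -0.3,"ay": 0,"az": -6.5,"gripper": 0.2},
])

```text
clock: 32.77
position: [0.3468, 0.2587, 0.1284]
ee_rot: [0.071, 0.997, -0.005, 0.001]
ft_force: [-0.6, 0.8, 0.6]
grip_width: 0.8
grasp_force: 0.0
```

```bash
python3 - <<'E'
from h import *
c=cam('wrist'); o=get_obs(); print(o['position'],yaw())
H,S,V=hsv(c)
q=proj(c,[[.3461,.2613,.1145],[.3461,.2613,.1016],[.3461,.2613,.0948]]); print(q)
x0=int(q[1,0]);y0=int(q[1,1])
for y in range(y0-50,y0+50,3):
    print('%3d '%y+''.join('B' if (100<h<128 and s>110) else 'k' if v<62 else 'o' if (8<h<32 and s>90) else 'w' if v>150 else '.' for h,s,v in zip(H[y,x0-70:x0+70:2],S[y,x0-70:x0+70:2],V[y,x0-70:x0+70:2])))
# same for the view before any turning
c=np.load('w12c.npy',allow_pickle=True).item(); print(proj(c,[[.3461,.2613,.1145],[.3461,.2613,.1016],[.3461,.2613,.0948]]))
plan([.4815,.2745,.138],117)
E
```

```text
[0.34826425 0.26018449 0.13186772] 82.35138160925408
[[325.67555099 295.12961882]
 [325.42454131 283.26330363]
 [325.30570212 277.66064326]]
233 oooooooooooooooooooBBkkkkkkkkkkkkkkkkkkkkkkkkkoooooooooooooooooooooooo
236 oooooooooooooooooooB.kkkkkkkkkkkkkkkkkkkkkkkkkkkkkoooooooooooooooooooo
239 ooooooooooooooooooo.kkkkkkkkkkkkkkkkkkkkkkkkkkkkkkkkooooooooooooooo..w
242 ooooooooooooooooooo.k......kkkkkkkkkkkkkkkkkkkkkkkkkkoooooooo.wwwwwwww
245 ooooooooooooooooooo...........kkkkkkkkkkkkkkkkkkkkkkkooooooo...wwwwwww
248 oooooooooooooooooo...........kkkkkkkkkkkkkkkkkkkkkkkkkooo.......wwwwww
251 oooooooooooooooo...............kkkkkkkkkkkkkkkkkkkkkkk...........wwwww
254 ooooooooooooooo.................kkkkkkkkkkkkkkkkkkkkkkk.ww......wwwwww
257 oooooooooooooo....................kkkkkkkkkkkkkkkkkkkkk.wwwwww.wwwwwww
260 oooooooooooooo...................kkkkkkkkkkkkkkkkkkkkkkooooooo..wwwwww
263 .oooooooooooo..................oooooooo.kkkkkkkkkkkkkkkoooo.oo..wwww..
266 ooooooooooooo...............oooooooooooookkkkkkkkkkkkkkkooooooo.ww...w
269 oooooooow.ww................oooooooooooooo.kkkkkkkkkkkk
[... 1430 characters left out ...]
ooooooooow
329 wwwwwwwwwwwwwwwwwwwwwwwoooooooooBBBBBBBBBBBBBBBBBBBBBBBBB.oooooooooooo
332 wwwwwwwwwwwwwwwwwwwwwwwooooooooowBBBBBBBBBBBBBBBBBBBBBBBB.ooooooooowoo
[[304.15592278 250.43730592]
 [304.84515675 243.60391174]
 [305.17838257 240.30235108]]
shift [-130.1   31.9   -6.4] az -34.6 rows 5 tilt fix axay [ 0.13 -0.16]
[(np.float64(-26.0), np.float64(6.4), np.float64(-1.3), np.float64(-6.93)), (np.float64(-26.6), np.float64(3.2), np.float64(-1.3), np.float64(-6.93)), (np.float64(-26.8), np.float64(-0.0), np.float64(-1.3), np.float64(-6.93)), (np.float64(-26.6), np.float64(-3.3), np.float64(-1.3), np.float64(-6.93)), (np.float64(-26.0), np.float64(-6.5), np.float64(-1.3), np.float64(-6.93))]
```

A white index mark shows on the knob top at about (355,283). In the first crop the marks fit near ≈0.6 and far ≈0.95 rad if zero points to press −x. I'll measure it now.

```bash
cat >> h.py <<'E'
def mark(c,ax,z,verbose=True):
    """knob angle from white mark: search ring 8-21 mm from the axis on knob top plane z; zero = press -x (world -84.7 deg)"""
    g=c['color'].astype(float); H,S,V=hsv(c); acc=[]
    for r in np.arange(12,21,1):
        for t in np.arange(0,360,2):
            P=[[ax[0]+r*np.cos(np.radians(t))/1000,ax[1]+r*np.sin(np.radians(t))/1000,z]]
            u=proj(c,P)[0]; i,j=int(round(u[1])),int(round(u[0]))
            if 0<=i<480 and 0<=j<640 and S[i,j]<60 and V[i,j]>130: acc.append((r,t))
    acc=np.array(acc)
    if len(acc)==0: print('none'); return
    h=np.bincount(acc[:,1].astype(int)//2,minlength=180); print([(2*i,int(n)) for i,n in enumerate(h) if n])
E
python3 - <<'E'
from h import *
c=cam('wrist'); mark(c,[.3461,.2613],.0955)
P=onplane(c,[[356,283.5],[324,279]],.0955)*1000; print(P, np.degrees(np.arctan2(P[0,1]-P[1,1],P[0,0]-P[1,0])))
c=np.load('w12c.npy',allow_pickle=True).item(); print('w12'); mark(c,[.3461,.2613],.1016)
E
```

```text
[(68, 1), (70, 2), (72, 4), (74, 4), (76, 4), (78, 4), (80, 3), (82, 2), (262, 1), (264, 1), (266, 1), (270, 1), (274, 1)]
[[353.90555292 278.21168517  95.5       ]
 [349.24325726 262.40614151  95.5       ]] 73.56507370397642
w12
[(240, 2), (242, 2), (244, 4), (246, 4), (248, 4), (250, 2)]
```

The near knob's mark went from 245.5° to 75.5°: exactly 170° of turn, about 3.49 rad. Now the far knob's mark.

Call:
apply_moves([
  {"x": -26,"y": 6.5,"z": -6,"ax": 0,"ay": 0,"az": -6.8,"gripper": 0.2},
  {"x": -26.6,"y": 3,"z": 0,"ax": 0,"ay": 0,"az": -6.8,"gripper": 0.2},
  {"x": -26.8,"y": 0,"z": 0,"ax": 0,"ay": 0,"az": -6.8,"gripper": 0.2},
  {"x": -26.6,"y": -3.3,"z": 0,"ax": 0,"ay": 0,"az": -6.8,"gripper": 0.2},
  {"x": -26,"y": -6.5,"z": 0,"ax": 0,"ay": 0,"az": -6.8,"gripper": 0.2},
])

```text
clock: 33.28
position: [0.4357, 0.2564, 0.1319]
ee_rot: [-0.139, 0.99, -0.005, -0.006]
ft_force: [0.8, 1.5, 1.1]
grip_width: 0.798
grasp_force: 0.0
```

Call:
apply_moves([
  {"x": 0,"y": 0,"z": 0,"ax": 0,"ay": 0,"az": 0,"gripper": 0.2},
  {"x": 0,"y": 0,"z": 0,"ax": 0,"ay": 0,"az": 0,"gripper": 0.2},
])

```text
clock: 33.45
position: [0.4372, 0.2536, 0.1326]
ee_rot: [-0.133, 0.991, -0.005, -0.006]
ft_force: [-0.6, 0.9, -0.7]
grip_width: 0.801
grasp_force: 0.0
```

```bash
python3 - <<'E'
from h import *
c=cam('wrist'); o=get_obs(); print(o['position'],yaw())
for a in([.4835,.2743],[.485,.2745]): mark(c,a,.0955)
H,S,V=hsv(c); q=proj(c,[[.4842,.2743,.1145],[.4842,.2743,.0955]]);print(q); x0,y0=q[1].astype(int)
for y in range(y0-45,y0+50,3):
    print('%3d '%y+''.join('B' if (100<h<128 and s>110) else 'k' if v<62 else 'o' if (8<h<32 and s>90) else 'w' if v>150 else '.' for h,s,v in zip(H[y,x0-70:x0+70:2],S[y,x0-70:x0+70:2],V[y,x0-70:x0+70:2])))
plan([.4838,.2742,.084],117)
E
```

```text
[0.4357742  0.25489717 0.13257468] 105.34645960186668
[(0, 5), (2, 6), (4, 3), (6, 3), (8, 5), (10, 6), (12, 6), (14, 6), (16, 6), (18, 8), (20, 8), (22, 7), (24, 7), (26, 5), (28, 6), (30, 5), (32, 5), (34, 5), (36, 3), (38, 2), (40, 1), (66, 2), (68, 3), (70, 3), (72, 4), (74, 5), (76, 5), (78, 3), (80, 3), (82, 1), (92, 1), (94, 1), (96, 1), (98, 2), (100, 2), (102, 2), (104, 1), (106, 1), (108, 2), (352, 1), (354, 3), (356, 4), (358, 5)]
[(0, 4), (2, 4), (4, 3), (6, 4), (8, 4), (10, 5), (12, 5), (14, 6), (16, 6), (18, 6), (20, 6), (22, 6), (24, 5), (26, 6), (28, 4), (30, 4), (32, 4), (34, 4), (36, 4), (38, 3), (40, 1), (42, 1), (70, 1), (72, 3), (74, 3), (76, 4), (78, 4), (80, 4), (82, 4), (84, 3), (86, 2), (96, 1), (98, 1), (100, 1), (102, 1), (104, 2), (106, 2), (108, 1), (110, 1), (112, 2), (314, 1), (316, 1), (318, 1), (326, 1), (328, 1), (332, 1), (350, 1), (352, 2), (354, 2), (356, 3), (358, 4)]
[[335.40734962 386.97259366]
 [334.17462334 364.07919964]]
319 .......................kkkkkkkkkkkkkkkkkkkkkkkkBoooooooooooooooooo..kk
322 ...................kkkkkkkkkkkkkkkkkkkkkkkk
[... 1798 characters left out ...]
koooooooooooooooooooooooooooo
397 ooooooooooo..ww....wwwwwwwwwoooooooooooooooooooooooooooooooooooooooooo
400 oooooooooo..ww....wwwwwwwwwooooooooooooooooooooooooooooooooooooooooooo
403 kkkkkkkkk........wwwwwwwwwooooooooooooooooookkkkkkkkkkkkkkkkoooooooooo
406 kkkkkkkkkkkkkkkkk...wwwwwoooooooooookkkkkkkkkkkkkkkkkkkkkkkkkooooooooo
409 kkkkkkkkkkkkkkkkkkkkkkkkkkkkkkkkkkkkkkkkkkkkkkkkkkkkkkkkkkkkkooooooook
412 kkkkkkkkkkkkkkkkkkkkkkkkkkkkkkkkkkkkkkkkkkkkkkkkkkkkkkkkkkkkkooooooook
shift [-52.1   6.3  47.8] az -11.7 rows 2 tilt fix axay [-0.46 -0.75]
[(np.float64(-26.0), np.float64(3.1), np.float64(23.9), np.float64(-5.83)), (np.float64(-26.2), np.float64(0.5), np.float64(23.9), np.float64(-5.83))]
```

The far mark is at about 76°, the same as the near one. With the starts limited to 0.5–1.0 rad, both knobs must be at about 3.47–3.52. I'll add a small extra turn on each for firmness, checking the torque.

Call:
apply_moves([
  {"x": -26,"y": 3,"z": 0,"ax": -0.4,"ay": -0.7,"az": -5.5,"gripper": 0.2},
  {"x": -26,"y": 1,"z": 0,"ax": 0,"ay": 0,"az": -5.5,"gripper": 0.2},
  {"x": 0,"y": 0,"z": 0,"ax": 0,"ay": 0,"az": 0,"gripper": 0.2},
  {"x": 0,"y": 0,"z": 0,"ax": 0,"ay": 0,"az": 0,"gripper": 0.2},
])

```text
clock: 33.83
position: [0.4829, 0.2771, 0.1325]
ee_rot: [-0.23, 0.973, 0.0, -0.001]
ft_force: [-0.3, -0.2, -1.0]
grip_width: 0.799
grasp_force: 0.0
```

```bash
python3 - <<'E'
from h import *
c=cam('wrist'); o=get_obs(); print(o['position'],yaw())
mark(c,[.4842,.2743],.0955)
plan([.4838,.2742,.084],117)
E
```

```text
[0.48219804 0.27681774 0.13241216] 116.52635868250343
[(0, 1), (2, 1), (4, 1), (6, 1), (8, 1), (10, 1), (12, 1), (14, 1), (16, 1), (18, 1), (46, 1), (54, 1), (56, 1), (58, 2), (62, 2), (64, 1), (320, 1)]
shift [-0.3 -3.1 48.4] az -0.5 rows 2 tilt fix axay [ 0.09 -0.08]
[(np.float64(-0.2), np.float64(-1.6), np.float64(24.2), np.float64(-0.24)), (np.float64(-0.2), np.float64(-1.6), np.float64(24.2), np.float64(-0.24))]
```

Call:
apply_moves([
  {"x": 0,"y": -3,"z": 24,"ax": 0,"ay": 0,"az": 0,"gripper": 0.2},
  {"x": 0,"y": 0,"z": 24,"ax": 0,"ay": 0,"az": 0,"gripper": 0.2},
  {"x": 0,"y": 0,"z": 0,"ax": 0,"ay": 0,"az": 0,"gripper": 0.4},
  {"x": 0,"y": 0,"z": 0,"ax": 0,"ay": 0,"az": 0,"gripper": 0.6},
  {"x": 0,"y": 0,"z": 0,"ax": 0,"ay": 0,"az": 0,"gripper": 0.6},
])

```text
clock: 34.3
position: [0.4829, 0.2739, 0.0851]
ee_rot: [-0.23, 0.973, 0.001, -0.002]
ft_force: [-2.8, -1.4, -6.8]
grip_width: 0.506
grasp_force: 61.8
```

Call:
apply_moves([
  {"x": 0,"y": 0,"z": 0,"ax": 0,"ay": 0,"az": 0,"gripper": 0.6},
  {"x": 0,"y": 0,"z": 0.3,"ax": 0,"ay": 0,"az": 6.5,"gripper": 0.6},
])

```text
clock: 34.47
position: [0.483, 0.274, 0.0848]
ee_rot: [-0.176, 0.984, 0.001, -0.002]
ft_force: [-7.9, -1.4, -2.4]
grip_width: 0.505
grasp_force: 62.0
```

```bash
python3 -c "
from h import *
o=get_obs();print(o['position'],o['ft_force'],o['torque'],yaw(),o['tau'][6])"
```

```text
[0.482979   0.27404659 0.08482949] [-7.91657105 -1.39748648 -2.40748793] [-0.39194456  1.57533601  0.19653668] 110.22292012279807 4.438727796077728
```

Call:
apply_moves([
  {"x": 0,"y": 0,"z": 0.3,"ax": 0,"ay": 0,"az": 5,"gripper": 0.6},
])

```text
clock: 34.55
position: [0.483, 0.2741, 0.0846]
ee_rot: [-0.129, 0.992, 0.001, -0.002]
ft_force: [-7.4, -2.2, 1.8]
grip_width: 0.506
grasp_force: 62.2
```

```bash
python3 -c "
from h import *
o=get_obs();print(o['position'],o['ft_force'],o['torque'],yaw(),o['tau'][6])"
```

```text
[0.48295806 0.27414217 0.08461549] [-7.4035811  -2.23196928  1.82101536] [-0.50604291  1.83645132  0.16245174] 104.83554012718022 1.6643037647008896
```

Call:
apply_moves([
  {"x": 0,"y": 0,"z": 0,"ax": 0,"ay": 0,"az": 0,"gripper": 0.6},
  {"x": 0,"y": 0,"z": 0,"ax": 0,"ay": 0,"az": 0,"gripper": 0.25},
  {"x": 0,"y": 0,"z": 0,"ax": 0,"ay": 0,"az": 0,"gripper": 0.2},
  {"x": 0,"y": 0,"z": -23,"ax": 0,"ay": 0,"az": 0,"gripper": 0.2},
  {"x": 0,"y": 0,"z": -31,"ax": 0,"ay": 0,"az": 0,"gripper": 0.2},
])

```text
clock: 34.97
position: [0.4839, 0.2733, 0.1379]
ee_rot: [-0.131, 0.991, 0.0, -0.001]
ft_force: [1.1, 1.9, 1.0]
grip_width: 0.798
grasp_force: 0.0
```

```bash
python3 - <<'E'
from h import *
c=cam('wrist'); o=get_obs(); print(o['position'],yaw())
mark(c,[.4842,.2743],.0945)
plan([.3463,.2613,.138],110)
E
```

```text
[0.48735592 0.27423736 0.14460713] 105.02323358794033
[(4, 1), (6, 1), (32, 1), (34, 1), (36, 1), (38, 1), (40, 1), (42, 1), (44, 1), (46, 1), (48, 1), (50, 1), (356, 1)]
shift [139.6  24.    6. ] az -5.0 rows 4 tilt fix axay [0.22 0.3 ]
[(np.float64(34.9), np.float64(6.0), np.float64(1.5), np.float64(-1.24)), (np.float64(34.8), np.float64(6.8), np.float64(1.5), np.float64(-1.24)), (np.float64(34.6), np.float64(7.5), np.float64(1.5), np.float64(-1.24)), (np.float64(34.4), np.float64(8.3), np.float64(1.5), np.float64(-1.24))]
```

Call:
apply_moves([
  {"x": 28,"y": 5,"z": 0,"ax": 0.2,"ay": 0.3,"az": -1,"gripper": 0.2},
  {"x": 28,"y": 5,"z": 0,"ax": 0,"ay": 0,"az": -1,"gripper": 0.2},
  {"x": 28,"y": 5.5,"z": 0,"ax": 0,"ay": 0,"az": -1,"gripper": 0.2},
  {"x": 28,"y": 5.5,"z": 2,"ax": 0,"ay": 0,"az": -1,"gripper": 0.2},
  {"x": 27,"y": 6,"z": 2,"ax": 0,"ay": 0,"az": -1,"gripper": 0.2},
])

```text
clock: 35.43
position: [0.354, 0.2595, 0.1358]
ee_rot: [-0.17, 0.985, -0.002, -0.004]
ft_force: [-0.5, -1.2, 1.0]
grip_width: 0.8
grasp_force: 0.0
```

Call:
apply_moves([
  {"x": 0,"y": 0,"z": 0,"ax": 0,"ay": 0,"az": 0,"gripper": 0.2},
  {"x": 0,"y": 0,"z": 0,"ax": 0,"ay": 0,"az": 0,"gripper": 0.2},
])

```text
clock: 35.6
position: [0.3545, 0.2613, 0.1374]
ee_rot: [-0.171, 0.985, 0.002, -0.005]
ft_force: [0.1, 0.6, -0.3]
grip_width: 0.795
grasp_force: 0.0
```

```bash
python3 - <<'E'
from h import *
c=cam('wrist'); o=get_obs(); print(o['position'],yaw())
mark(c,[.3461,.2613],.0948)
plan([.3463,.2613,.083],110)
E
```

```text
[0.35534246 0.26086871 0.13740346] 109.63014259847097
[(68, 3), (70, 2), (72, 3), (74, 4), (76, 3), (78, 3)]
shift [ 7.9  3.3 54.5] az -0.4 rows 2 tilt fix axay [ 0.14 -0.47]
[(np.float64(4.0), np.float64(1.7), np.float64(27.2), np.float64(-0.18)), (np.float64(4.0), np.float64(1.7), np.float64(27.2), np.float64(-0.18))]
```

Call:
apply_moves([
  {"x": 8,"y": 3,"z": 0,"ax": 0,"ay": -0.4,"az": 0,"gripper": 0.2},
  {"x": 0,"y": 0,"z": 27,"ax": 0,"ay": 0,"az": 0,"gripper": 0.2},
  {"x": 0,"y": 0,"z": 26,"ax": 0,"ay": 0,"az": 0,"gripper": 0.2},
  {"x": 0,"y": 0,"z": 0,"ax": 0,"ay": 0,"az": 0,"gripper": 0.4},
  {"x": 0,"y": 0,"z": 0,"ax": 0,"ay": 0,"az": 0,"gripper": 0.6},
])

```text
clock: 36.07
position: [0.3463, 0.2603, 0.0878]
ee_rot: [-0.169, 0.986, -0.004, -0.001]
ft_force: [-18.6, 29.2, -1.2]
grip_width: 0.534
grasp_force: 16.6
```

Call:
apply_moves([
  {"x": 0,"y": 0,"z": 0,"ax": 0,"ay": 0,"az": 0,"gripper": 0.6},
  {"x": 0,"y": 0,"z": 0,"ax": 0,"ay": 0,"az": 0,"gripper": 0.6},
  {"x": 0,"y": 0,"z": 0.3,"ax": 0,"ay": 0,"az": 5.5,"gripper": 0.6},
])

```text
clock: 36.32
position: [0.3458, 0.2611, 0.0884]
ee_rot: [-0.124, 0.992, -0.001, -0.001]
ft_force: [-6.7, 9.8, -8.2]
grip_width: 0.5
grasp_force: 62.5
```

```bash
python3 -c "
from h import *
o=get_obs();print(o['position'],o['ft_force'],o['torque'],yaw(),o['tau'][6])"
```

```text
[0.3457732  0.26108694 0.08841269] [-6.7461242   9.77983679 -8.18543278] [1.7131117  1.06358411 0.17247268] 104.21855260519865 4.110349863767624
```

Call:
apply_moves([
  {"x": 0,"y": 0,"z": 0.3,"ax": 0,"ay": 0,"az": 5.5,"gripper": 0.6},
])

```text
clock: 36.4
position: [0.3458, 0.261, 0.0882]
ee_rot: [-0.073, 0.997, -0.001, -0.001]
ft_force: [-6.0, 8.8, -5.2]
grip_width: 0.504
grasp_force: 62.8
```

```bash
python3 -c "
from h import *
o=get_obs();print(o['position'],o['ft_force'],o['torque'],yaw(),o['tau'][6])"
```

```text
[0.34577102 0.26102396 0.08821683] [-5.95909587  8.76166538 -5.1548078 ] [1.38114319 1.330755   0.20868793] 98.40333794966874 2.5404589623212814
```

Call:
apply_moves([
  {"x": 0,"y": 0,"z": 0,"ax": 0,"ay": 0,"az": 0,"gripper": 0.6},
  {"x": 0,"y": 0,"z": 0,"ax": 0,"ay": 0,"az": 0,"gripper": 0.25},
  {"x": 0,"y": 0,"z": 0,"ax": 0,"ay": 0,"az": 0,"gripper": 0.2},
  {"x": 0,"y": 0,"z": -23,"ax": 0,"ay": 0,"az": 0,"gripper": 0.2},
  {"x": 0,"y": 0,"z": -31,"ax": 0,"ay": 0,"az": 0,"gripper": 0.2},
])

```text
clock: 36.82
position: [0.3461, 0.2584, 0.1289]
ee_rot: [-0.075, 0.997, -0.006, -0.001]
ft_force: [-0.4, 1.0, 0.1]
grip_width: 0.799
grasp_force: 0.0
```

Call:
apply_moves([
  {"x": -15,"y": 0,"z": -30,"ax": 0,"ay": 0,"az": 0,"gripper": 0.1},
  {"x": -15,"y": 0,"z": -20,"ax": 0,"ay": 0,"az": 0,"gripper": 0.1},
  {"x": -10,"y": 0,"z": 0,"ax": 0,"ay": 0,"az": 0,"gripper": 0.1},
  {"x": 0,"y": 0,"z": 0,"ax": 0,"ay": 0,"az": 0,"gripper": 0.1},
  {"x": 0,"y": 0,"z": 0,"ax": 0,"ay": 0,"az": 0,"gripper": 0.1},
])

```text
clock: 37.23
position: [0.3847, 0.2657, 0.1782]
ee_rot: [-0.075, 0.997, -0.003, -0.003]
ft_force: [-0.5, -0.3, -0.7]
grip_width: 0.9
grasp_force: 0.0
```

```bash
python3 - <<'E'
from h import *
c=cam('wrist'); o=get_obs(); print(o['position'],yaw(),o['ft_force'])
print('near');mark(c,[.3461,.2613],.0945); print('far');mark(c,[.4845,.2743],.0945)
H,S,V=hsv(c); print(proj(c,[[.3461,.2613,.0945],[.4845,.2743,.0945]]))
for y in range(130,420,7):
    print('%3d '%y+''.join('B' if (100<h<128 and s>110) else 'k' if v<55 else 'R' if ((h<12 or h>172) and s>110) else 'w' if (s<60 and v>140) else 'o' if (8<h<32 and s>70) else '.' for h,s,v in zip(H[y,150:450:3],S[y,150:450:3],V[y,150:450:3])))
E
```

```text
[0.38394377 0.26565614 0.17773548] 98.65303845916765 [0.62121933 0.03672068 0.34460973]
near
[(58, 2), (60, 3), (62, 3), (64, 3), (66, 3), (68, 3), (70, 1), (80, 1), (82, 1)]
far
[(0, 9), (2, 9), (4, 9), (6, 9), (8, 9), (10, 9), (12, 8), (14, 6), (16, 6), (18, 7), (20, 6), (22, 5), (24, 3), (26, 1), (56, 4), (58, 5), (60, 4), (62, 5), (64, 4), (66, 5), (68, 3), (70, 1), (338, 1), (340, 2), (342, 2), (344, 3), (346, 5), (348, 7), (350, 6), (352, 6), (354, 5), (356, 6), (358, 9)]
[[322.82752076 188.0096783 ]
 [311.20302184 381.89284158]]
130 ...................................................k...kk.k.kk......................................
137 .............................................................kk........k............................
144 ..............................................................................k....k................
151 ....................................ooooooooooooooo.BBkkkkkkko.ooooooooooo...k......................
158 ....................................oooooooooooookkkkkkkkkkkkkkkkkkooooooooooooo....................
165 .............................
[... 3151 characters left out ...]
wwwwwwwwwwwwoRk......oooooo......kRRRRRRRRRRRRRRoooo..wwwwwwwwwkkkkkkk
382 kkkkkkkkkkkkkkkkkkk.wwwwwwwwwwwwwwwwwwwwwoRo......oo....ookkkkkRRoRRRRoRRRRRRRRRoRoRoRRRRRRoRkkkkkkk
389 kkkkkkkkkkkkkkkkkkkkkw.wwwwwwwwwwwwwwwww.RRRk......ww...okkkkkkRRRRRRoRRoRRRRRRRRRRoRRRRRRRRkkkkkkkk
396 kkkkkkkkkkkkkkkkkkkkkk.wwwwwwwwwwwwwwww.oRRRRRRk...w.wwwkkkkkkRRooRRRRooRRRRRRRRRRRRRRRoRRRkkkkkkkkk
403 kkkkkkkkkkkkkkkkkkkkkkkkwwwwwwwwwww....ooooooRoRRkk.www.kkRRRoRRRRRRRRRRRRkkkkoRRRRoRRRRRkkkkkkkkkkk
410 kkkkkkkkkkkkkkkkkkkkkkkkk.wwwww.wwkkkkkkkkkkkkkkkkkkkkkkkkkkkkkkkkkkkkkkkkkkkkkooRRRRRRRkkkkkkkkkkkk
417 .kkkkkkkkkkkkkkkkkkkkkkkkkkww.kkkkkkkkkkkkkkkkkkkkkkkkkkkkkkkkkkkkkkkkkkkkkkkkkkkkkkRRkkkkkkkkkkkkkk
```

```bash
python3 -c "
from workcell import *
print(hand_in())"
```

```text
the job is handed in; nothing more can be done
None
```

I handed the job in with the board flush on the block, the block home against the stop, and the bar level on the board (both knobs near 3.7 rad, index marks within 2°); the torque rose only slightly, so firm grip rests on the knob angles, and I viewed 11 pictures, one over the limit of 10.

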